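# Load the battery pack and fit the bay cover

## Task

Load the battery pack into the van's power unit: push it up the loading ramp and over the sill until it drops down flat in the bay. Then fit the loose cover: with the cover tilted, hook its lip tabs under the rail on the side of the bay away from the robot, pivot it down and press its opposite edge until the spring clip snaps over it, so that it lies flat. Leave the bin, the can and the screwdriver where they are.

Things in the scene. Friction and masses are not known exactly. Their poses are not given: they have to be found in the camera images.
- power_unit: Grey power unit fixed to the bench (mm, this frame). Origin: bay centre at bench height; x from the hook rail to the clip, towards the robot; y along the bay to the loading ramp; z up. Bay walls 130 long (y -65 to 65), tops at z 68: rail-side wall x -55 to -51, clip-side x 55 to 62. Electronics case y -165 to -82, 73 high. Fitted cover: cover origin at (0,0,68), axes parallel, play 1 in x, 4 in y.
- bay (a point): Centre of the bay floor, at unit (2, 0, 8), axes as the unit. The bay is open on top and at its +y end, 106 wide in x, 128 long: from the contact wall at y -63 to the sill's inner edge at y 65. Pack home: flat on this floor, its origin within 3 of x 2 and within 4 of y 1 (unit frame).
- sill (a point): Centre of the sill's top, at unit (2, 69, 14): a flat bar 8 wide (y 65 to 73), 6 higher than the bay floor, between bay and ramp. The pack must be pushed in until its end face passes the sill's inner edge (unit y 65) and drops behind it.
- ramp_foot (a point): Foot of the loading ramp, on the bench at unit (2, 133, 0). The ramp rises 14 over 60 to the sill. Guide cheeks beside it, 26 high, stand 106 apart at the sill and flare to 150 apart at the foot; they centre a pack that is pushed up.
- slot (a point): Middle of the hook rail's inner edge, at unit (-65, 0, 68), axes as the unit. The rail (z 69 to 73, x -81 to -65, y -62 to 62, unit frame) overhangs the slot: free below it down to z 48, out to x -78, |y| under 60. The mouth is the gap 10 wide between the rail's edge (x -65) and the rail-side wall (x -55, top z 68).
- clip (a joint): Spring clip, a steel leaf 40 wide at the unit's robot side, y 0; rad, 0 at rest, grows outward (unit +x). Nose reaches in to unit x 60.5, catch at z 74, bevel up to z 89 at x 68. Pressing the cover's clip edge down drives it out about 0.1 rad, at 8 to 16 N; then it springs back to 0 over the edge. A hooked cover let go nearly flat rests on the bevel, its edge about 12 above flat.
- pack: Battery pack, black and grey brick 100 (x) by 120 (y) by 54 high, 0.7 to 0.95 kg, smooth, too wide to grip across. Origin: centre of its underside. Stands on the bench before the ramp, brass contacts (-y end) towards it, up to 15 off the ramp's centre line and 0.12 rad askew. Push on its plain +y end, above the guide cheeks' height, best with two fingers apart.
- cover: Loose grey cover, 0.22 kg, lying right way up. Origin: under the panel, 12 above the bench as it lies; x from lip to clip edge, y along the lip. Panel x -64.5 to 65, y -72.5 to 72.5, z 0 to 4. End skirts below it at |y| 69 to 72.5, x -51 to 62, 12 deep; they go outside the ends of the bay walls.
- cover_lip (a point): Middle between the ends of the cover's two lip tabs, at cover (-76, 0, -2.5). Tabs: y 12 to 48 and -48 to -12, x -76 to -61.5, z -4.5 to -0.5. They enter the slot only with the cover's clip edge raised by 20 degrees or more; 35 is easy, moving in along the tilt (45 down at most).
- cover_grip (a point): Centre of the black grip bar on the cover, at cover (0, 0, 25). The bar runs along y: 14 thick (x), 90 long (y), z 15 to 35, on two legs under its ends.
- cover_edge (a point): Middle of the cover's clip edge (opposite the lip), top side, at cover (65, 0, 4). Press on the panel near it.
- parts_bin: Bystander: open blue parts bin, 110 (x) by 160 (y) by 75 high, beyond the power unit. Origin: centre of its underside.
- can: Bystander: bare metal can, 68 across, 90 tall, standing. Origin: centre of its underside.
- screwdriver: Bystander: screwdriver lying on the bench beyond the power unit, along its own x. Origin on the bench.
There are look-alikes about, which are no part of the job. Leave any purple or red look-alike of the cover alone.

How it is judged:
By the outcome, as a careful person would: the job done as asked, in the order asked, and still so for the second after the job is handed in, with the robot touching nothing.
It also fails if it takes over 67 s, if anything falls off the work surface, if the arm or the gripper's body presses on something with over 40 N, if the wrist force passes 120 N, or if a joint passes its speed limit or range.

## Robot

A 6-joint arm with a two-finger parallel gripper is mounted at the origin on the work surface. World frame = base frame: x ahead of the robot, y to its left, z up, the work surface at z = 0. Lengths are in mm, angles in rad, forces in N, time in s.
With the tool pointing down it reaches from about 350 to 975 mm from the base axis. Payload 7.1 kg.
Tool frame: the origin (TCP) lies on the front face of the gripper's body, between the roots of the fingers; the fingertips stand 80 mm ahead of it and the grasp point (between the pads) lies 61 mm ahead of it (ctrl.tcp_to_grasp is the distance from the TCP to the grasp point, in mm); z points along the fingers, y is the direction in which the jaws open and shut (so a half turn about z gives the same grasp; the last joint's range is limited). The gripper opens to 88 mm and grips with 3 to 60 N. Pads are 20 mm wide; open, the fingers measure 115 mm over their backs; the gripper's body (75 mm by 178 mm) begins 61 mm behind the grasp point.
Start: joints at [1.219, 0.423, 1.63, -0, 1.089, -0.019], TCP at [204.15, 590.702, 302.675] pointing down, gripper open.
Joint ranges: [-3, 3], [-0.9, 2.11], [0.09, 2.58], [-1.31, 4.45], [0.11, 2.69], [-2.54, 2.54]. Speed limits (rad/s): [2.39, 2.39, 3.01, 3.14, 3.14, 3.14].

## Interface

Orientations are given as a rotation vector (axis times angle).
In Python, from workcell import telemetry, get_image, ctrl gives the robot as it stands.
- The arm moves only by the tool send_rows, never from a script. Its argument "rows" is a list of rows, each a list of 5 numbers: the shift along the tool's x, y, z in m, then the turn about the tool's z in rad, then the opening, from -1 (shut) to 1 (fully open). A call has 1 to 5 rows; each row shifts and turns the commanded pose from where the row before left it, along the tool's axes as they then stand; what a row does not reach is not made up. A row lasts 1/10 s, in which the tool goes at most 50 mm and 8.59 degrees, less where a joint would pass 70% of its speed; a pose out of reach is approached as far as the arm can. A call with a gripper value outside its range is refused whole. The fingers move at their own pace and stop on an object; the grip force is fixed at half the most. Time passes only in rows, so rows that do not move let the fingers close. It gives the time, the measured TCP pose, the force and the opening at its end, in the units of the state.
- telemetry.get_obs(): the state, without advancing time (a new reading comes with each control period).
- get_image(name): name is "side" or "top"; returns a dict with "color" (420x560x3 uint8, blue, green, red), "z_map" (420x560 float32, mm along the optical axis (not along the pixel's ray), 0 where there is no reading), "camera_matrix" (3x3 intrinsics, pixels), "rvec" (rotation vector, rad) and "tvec" (3), from world to camera coordinates, as OpenCV has them. Camera axes: x right, y down, z forward; pixel columns grow to the right and rows downward; lengths in mm; the calibration is good to about 2 mm. A picture is of the moment at which its call begins.
- ctrl.close_job(): hands the job in, once; it reports no verdict.
The state is a dict: "t": time; "qpos": joint angles; "qvel": joint speeds; "joint_torque": joint torques, N m; "ee_pos": TCP position; "orientation": TCP orientation; "ft_force": force on the tool from outside, world axes, zero at the start; "moment": the same for the moment, N m; "width": finger opening in mm.
Only numpy, scipy, OpenCV 4.12 (cv2) and the standard library are available. Lean on these libraries where they do the work, as an engineer would, in place of code of your own. Each camera call takes 0.05 s, during which the arm holds its last target.

## Working session

There is one attempt and no reset: what is moved stays moved. The work goes in short steps, Python scripts to look and compute and a tool call to move; the robot and the scene stay as the last step left them, time stands still between calls to the robot, and variables do not carry over. Pictures are saved under pics/ and viewed, and the job is handed in when it is done.

Besides the shell and the picture viewer there is one more tool, called after "Request:" by a JSON object that holds its "fn" and its "kwargs", one argument or row to a line. send_rows: Moves the arm, as the interface text tells. Its arguments: {"type":"object","properties":{"rows":{"type":"array"}},"required":["rows"]}

```bash
mkdir -p pics; ls
python3 - <<'E'
from workcell import telemetry, get_image, ctrl
import cv2, numpy as np
print(telemetry.get_obs()); print(ctrl.tcp_to_grasp)
for n in ("top","side"):
    d=get_image(n); cv2.imwrite(f"pics/{n}0.png",d["color"]); np.savez(f"{n}0.npz",**d)
    print(n,d["camera_matrix"].tolist(),d["rvec"],d["tvec"], (d["z_map"]>0).mean())
E
```

```text
pics
{'t': 0.0, 'qpos': array([ 1.21902733e+00,  4.23817155e-01,  1.63072312e+00, -3.30213709e-05,
        1.08854927e+00, -1.89970018e-02]), 'qvel': array([ 0.00093983, -0.00067018,  0.00055988,  0.0007458 ,  0.00088684,
       -0.00011925]), 'joint_torque': array([-1.99726193e-03, -5.44634342e+01, -2.73659223e+01,  6.42745988e-02,
        2.28965271e-02, -1.38209793e-04]), 'ee_pos': array([203.99302423, 590.30445884, 301.90336508]), 'orientation': array([-5.20243685e-01, -3.09796588e+00,  2.31932151e-03]), 'ft_force': array([-0.29478847,  0.4139203 ,  0.8524256 ]), 'moment': array([-0.01385048, -0.01914924, -0.01881981]), 'width': 88.03802692280033}
61.3
top [[475.649722085452, 0.0, 281.00260356689927], [0.0, 475.649722085452, 210.63692667458653], [0.0, 0.0, 1.0]] [ 2.13930615 -2.09208525  0.17695454] [ 169.94454502  558.61143565 1138.65876696] 0.9959906462585034
side [[426.65259819613857, 0.0, 287.0547621365312], [0.0, 426.65259819613857, 210.1852606301871], [0.0, 0.0, 1.0]] [ 2.20370882 -0.68792217  0.30712102] [-362.47179925  349.84763721  865.73946481] 0.9959523809523809
```

View pics/top0.png

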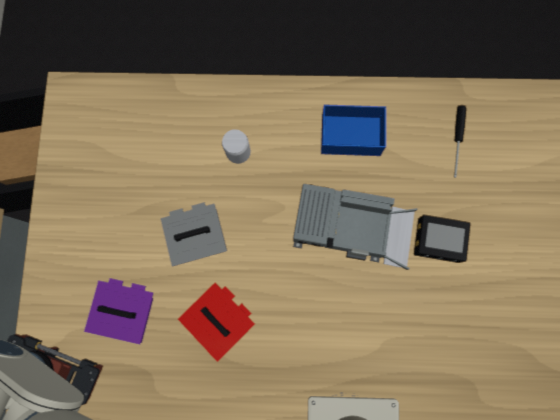

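View pics/side0.png

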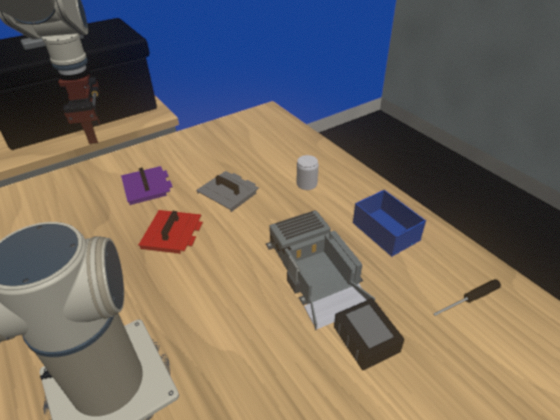

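```bash
cat > h.py <<'E'
import numpy as np, cv2
from scipy.spatial.transform import Rotation as R
def cloud(d):
    z=d["z_map"].astype(float);K=d["camera_matrix"];h,w=z.shape
    u,v=np.meshgrid(np.arange(w),np.arange(h))
    P=np.stack([(u-K[0,2])/K[0,0]*z,(v-K[1,2])/K[1,1]*z,z],-1)
    Rm=cv2.Rodrigues(np.array(d["rvec"]))[0]
    return (P-np.array(d["tvec"]).ravel())@Rm
def proj(d,p):
    return cv2.projectPoints(np.array(p,float).reshape(-1,3),np.array(d["rvec"]),np.array(d["tvec"]),d["camera_matrix"],None)[0].reshape(-1,2)
def toplane(d,uv,z):
    uv=np.array(uv,float).reshape(-1,2);K=d["camera_matrix"];Rm=cv2.Rodrigues(np.array(d["rvec"]))[0]
    c=-Rm.T@np.array(d["tvec"]).ravel()
    r=np.c_[(uv-[K[0,2],K[1,2]])/[K[0,0],K[1,1]],np.ones(len(uv))]@Rm
    return c+r*((z-c[2])/r[:,2])[:,None]
def load(n): return dict(np.load(n))
def grab(n,name):
    from workcell import get_image
    d=get_image(n);cv2.imwrite(f"pics/{name}.png",d["color"]);np.savez(f"{name}.npz",**d);return d
E
python3 - <<'E'
from h import *
d=load("top0.npz");C=cloud(d);b=d["color"]
# bench noise
m=(C[...,2]<20)&(C[...,0]>200)
print("bench z",np.median(C[300:340,300:400,2]),C[300:340,300:400,2].std())
for nm,(r0,r1,c0,c1) in dict(cover=(200,270,155,232),unit=(180,275,290,420),pack=(210,265,412,475),bin=(100,160,315,392),can=(125,170,215,255),purple=(275,345,80,160),red=(280,365,175,260)).items():
    P=C[r0:r1,c0:c1].reshape(-1,3);q=P[P[:,2]>8]
    print(nm,q.min(0).round(),q.max(0).round(),np.median(q,0).round())
vis=np.clip(C[...,2],0,100)/100*255
vis=cv2.resize(vis.astype(np.uint8)[170:290,150:490],None,fx=2.3,fy=2.3,interpolation=cv2.INTER_NEAREST)
cv2.imwrite("pics/hm.png",cv2.applyColorMap(vis,cv2.COLORMAP_JET))
cv2.imwrite("pics/crop.png",cv2.resize(b[170:290,150:490],None,fx=2.3,fy=2.3))
s=load("side0.npz")["color"];cv2.imwrite("pics/crops.png",cv2.resize(s[190:380,240:430],None,fx=3.1,fy=3.1))
E
```

```text
bench z 0.2920556471316639 64.16990087160744
cover [335. 158.   8.] [ 581.  494. 1225.] [495. 406.  16.]
unit [ 335. -172.    8.] [ 625.  158. 1225.] [533.  14.  52.]
pack [ 335. -288.    8.] [ 571.  158. 1225.] [ 493. -217.   55.]
bin [ 335. -106.    8.] [ 832.  158. 1225.] [782.  -6.  49.]
can [335. 158.   9.] [ 754.  332. 1225.] [712. 298.  88.]
purple [222. 158.   8.] [ 379.  666. 1225.] [299. 580.  16.]
red [184. 158.   8.] [ 375.  433. 1225.] [281. 334.  16.]
```

View pics/crop.png

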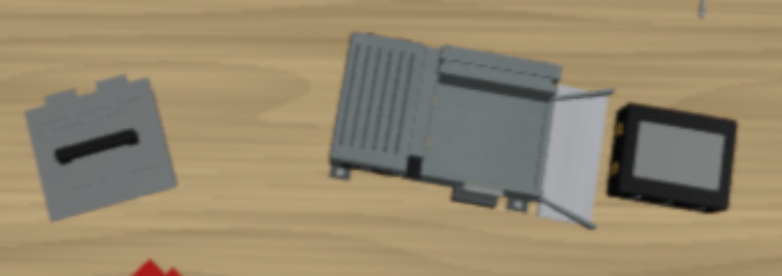

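View pics/hm.png

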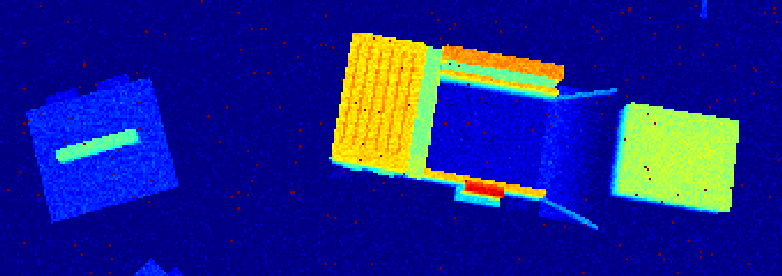

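View pics/crops.png

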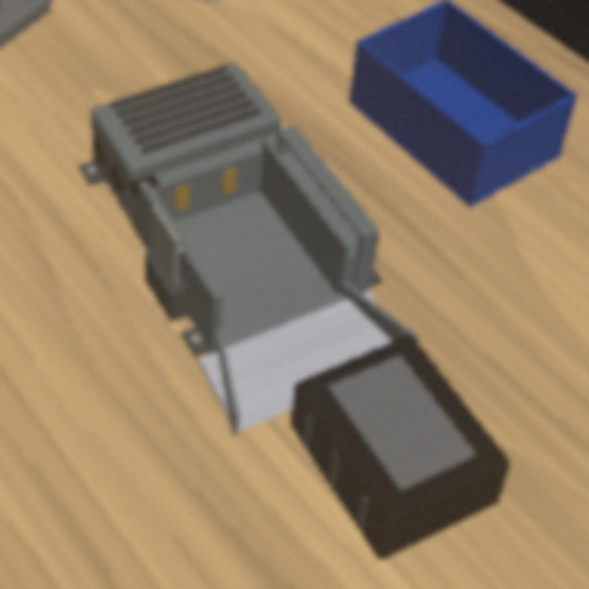

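```bash
cat >> h.py <<'E'
def comp(d,zlo,zhi,box):
    C=cloud(d);m=((C[...,2]>zlo)&(C[...,2]<zhi)).astype(np.uint8)
    r0,r1,c0,c1=box;k=np.zeros_like(m);k[r0:r1,c0:c1]=m[r0:r1,c0:c1]
    n,l,s,_=cv2.connectedComponentsWithStats(k,connectivity=4)
    out=[]
    for i in range(1,n):
        if s[i,4]>40:
            P=C[l==i];rc=cv2.minAreaRect(P[:,:2].astype(np.float32))
            out.append((P,rc,s[i]))
    return out
E
python3 - <<'E'
from h import *
d=load("top0.npz")
def show(t,zl,zh,box):
    for P,rc,s in comp(d,zl,zh,box):
        print(t,s[4],"px",s[:4],"z",P[:,2].mean().round(1),"c",np.round(rc[0],1),"sz",np.round(rc[1],1),"ang",round(rc[2],2), "box",cv2.boxPoints(rc).round().tolist())
show("u",66,95,(180,275,290,420))
show("pack",48,60,(210,265,412,475))
show("cov",10,22,(195,270,155,232))
show("bar",30,55,(195,270,155,232))
show("ch",14,34,(195,275,380,425))
E
```

```text
u 960 px [296 184  36  58] z 69.6 c [547.9  99.6] sz [ 79.8 140.1] ang 81.89 box [[473.0, 70.0], [612.0, 50.0], [623.0, 129.0], [484.0, 149.0]]
u 345 px [342 189  53  16] z 73.0 c [591.9 -32.7] sz [130.2  18.2] ang 81.61 box [[573.0, -96.0], [591.0, -98.0], [610.0, 30.0], [592.0, 33.0]]
u 202 px [337 244  50  12] z 75.4 c [456.  -14.6] sz [120.   17.4] ang 80.83 box [[438.0, -72.0], [455.0, -75.0], [474.0, 43.0], [457.0, 46.0]]
pack 1934 px [418 214  53  48] z 54.7 c [ 496.4 -222.4] sz [121.3 100.7] ang 81.22 box [[437.0, -275.0], [537.0, -290.0], [555.0, -170.0], [456.0, -155.0]]
cov 2611 px [161 202  66  65] z 15.6 c [501.2 408.8] sz [141.1 146.3] ang 17.04 box [[412.0, 458.0], [455.0, 318.0], [590.0, 360.0], [547.0, 499.0]]
bar 231 px [174 226  36  15] z 44.8 c [495.5 406.7] sz [15.  90.2] ang 16.23 box [[476.0, 448.0], [501.0, 361.0], [515.0, 366.0], [490.0, 452.0]]
ch 98 px [380 207  38   9] z 23.1 c [ 569.7 -116.7] sz [19.9 94.8] ang 13.38 box [[549.0, -73.0], [571.0, -165.0], [590.0, -160.0], [568.0, -68.0]]
ch 80 px [415 217  10  40] z 24.1 c [ 500.7 -164.6] sz [99.3 23. ] ang 4.64 box [[450.0, -157.0], [452.0, -180.0], [551.0, -172.0], [549.0, -149.0]]
ch 72 px [384 255  26  15] z 24.1 c [ 436.8 -110.9] sz [68.9 10.6] ang 66.9 box [[418.0, -141.0], [428.0, -145.0], [455.0, -81.0], [445.0, -77.0]]
```

Run:
```python
from h import *
d=load("top0.npz");s=load("side0.npz")
for t,zl,zh,box in [("u",66,95,(180,275,290,420)),("pack",48,60,(210,265,412,475)),("cov",10,22,(195,270,155,232)),("bar",30,55,(195,270,155,232))]:
    for P,rc,_ in comp(d,zl,zh,box):
        if t=="u" and len(P)==202:  P=P[P[:,2]<72]
        p=P[:,:2];m=p.mean(0);w,v=np.linalg.eigh(np.cov((p-m).T));a=np.degrees(np.arctan2(v[1,1],v[0,1]))%180
        print(t,len(p),m.round(1),"ext",np.sqrt(12*w).round(1),"long axis",a.round(2))
# project hypothesised unit features in both views
th=np.radians(171.6);o=np.array([519.7,-22.0])
ux=np.array([np.cos(th),np.sin(th)]);uy=np.array([-ux[1],ux[0]])
W=lambda x,y,z:[*(o+x*ux+y*uy),z]
polys=[[W(-81,-62,73),W(-81,62,73),W(-65,62,73),W(-65,-62,73)],[W(55,-65,68),W(55,65,68),W(62,65,68),W(62,-65,68)],[W(-55,-65,68),W(-55,65,68),W(-51,65,68),W(-51,-65,68)],[W(-51,65,14),W(55,65,14),W(55,73,14),W(-51,73,14)],[W(-60,133,0),W(60,133,0)]]
for n,dd,(r0,r1,c0,c1) in (("top",d,(175,275,290,430)),("side",s,(190,340,250,400))):
    f=4;im=cv2.resize(dd["color"][r0:r1,c0:c1],None,fx=f,fy=f)
    for q in polys:
        pt=((proj(dd,q)-[c0,r0]+.5)*f).astype(np.int32);cv2.polylines(im,[pt],True,(0,0,255),1)
    cv2.imwrite(f"pics/ov_{n}.png",im)
```

```text
u 960 [546.  100.7] ext [ 71.7 130.4] long axis 173.56
u 345 [591.2 -32.7] ext [ 16.3 130.9] long axis 80.96
u 114 [460.5 -17.7] ext [ 11.2 128.6] long axis 80.96
pack 1934 [ 495.4 -222.1] ext [100.3 120. ] long axis 79.52
cov 2611 [496.8 406.6] ext [139.8 148.7] long axis 110.77
bar 231 [495.2 405.6] ext [15.  91.2] long axis 107.2
```

View pics/ov_top.png

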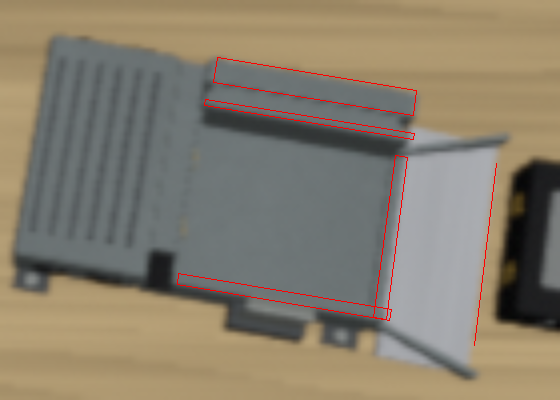

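View pics/ov_side.png

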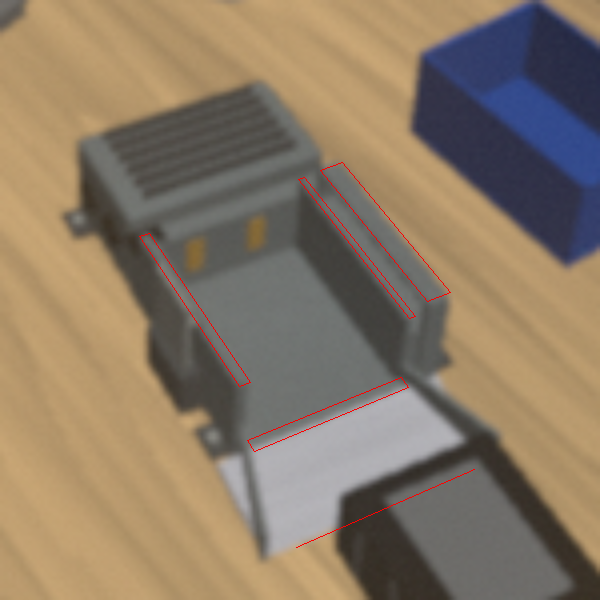

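```bash
cat >> h.py <<'E'
O=np.array([519.,-21.7]);TH=np.radians(171.2)
UX=np.array([np.cos(TH),np.sin(TH)]);UY=np.array([-UX[1],UX[0]])
def U(x,y,z): return np.array([*(O+x*UX+y*UY),z])
def toU(p): r=np.array(p[:2])-O; return np.array([r@UX,r@UY,p[2]])
def state():
    from workcell import telemetry
    return telemetry.get_obs()
def yaw(o):  # angle of tool y in world, deg
    v=R.from_rotvec(o["orientation"]).as_matrix()[:,1];return np.degrees(np.arctan2(v[1],v[0]))
def plan(wps,step=48,dturn=0.14,pos=None,y=None,grip=1):
    """wps: (xyz world TCP mm, yaw deg of tool y). prints rows"""
    if pos is None: o=state();pos=o["ee_pos"];y=yaw(o)
    p=np.array(pos,float);rows=[]
    for xyz,yt in wps:
        xyz=np.array(xyz,float);dy=(yt-y+180)%360-180
        n=max(1,int(np.ceil(max(np.linalg.norm(xyz-p)/step,abs(np.radians(dy))/dturn))))
        for i in range(n):
            d=(xyz-p)/(n-i);t=np.radians(y);ty=np.array([np.cos(t),np.sin(t),0]);tz=np.array([0,0,-1.]);tx=np.cross(ty,tz)
            row=[round(d@tx/1000,3),round(d@ty/1000,3),round(d@tz/1000,3),round(-np.radians((yt-y+180)%360-180)/(n-i),3),grip]
            rows.append(row);p=p+(row[0]*tx+row[1]*ty+row[2]*tz)*1000;y-=np.degrees(row[3])
    for i in range(0,len(rows),5): print(str(rows[i:i+5]).replace(" ",""))
    return p,y
E
python3 - <<'E'
from h import *
o=state();print(o["ee_pos"],yaw(o))
# opening 60 -> value? assume linear -1..1 => 0..88 : 60/44-1
g=0.36
plan([([480,150,300],40),(U(-3,300,300),-8.8),(U(-3,300,118),-8.8)],grip=g)
print(U(-3,300,118))
E
```

```text
[204.03728628 590.33953621 301.97908773] 70.93072144823921
[[np.float64(-0.037),np.float64(-0.03),np.float64(0.0),np.float64(0.049),0.36],[np.float64(-0.038),np.float64(-0.028),np.float64(0.0),np.float64(0.049),0.36],[np.float64(-0.04),np.float64(-0.026),np.float64(0.0),np.float64(0.049),0.36],[np.float64(-0.041),np.float64(-0.024),np.float64(0.0),np.float64(0.049),0.36],[np.float64(-0.042),np.float64(-0.022),np.float64(0.0),np.float64(0.049),0.36]]
[[np.float64(-0.043),np.float64(-0.02),np.float64(0.0),np.float64(0.049),0.36],[np.float64(-0.044),np.float64(-0.018),np.float64(0.0),np.float64(0.049),0.36],[np.float64(-0.044),np.float64(-0.015),np.float64(0.0),np.float64(0.049),0.36],[np.float64(-0.045),np.float64(-0.013),np.float64(0.001),np.float64(0.049),0.36],[np.float64(-0.046),np.float64(-0.011),np.float64(0.0),np.float64(0.049),0.36]]
[[np.float64(-0.046),np.float64(-0.009),np.float64(0.001),np.float64(0.05),0.36],[np.float64(-0.036),np.float64(-0.03),np.float64(-0.0),np.float64(0.085),0.36],[np.float64(-0.038),np.float64(-0.027),np.float64(-0.0),np.float64(0.085),0.36],[np.floa
[... 278 characters left out ...]
at64(-0.0),np.float64(0.085),0.36],[np.float64(-0.046),np.float64(-0.009),np.float64(-0.0),np.float64(0.085),0.36],[np.float64(-0.047),np.float64(-0.005),np.float64(-0.0),np.float64(0.086),0.36],[np.float64(-0.047),np.float64(-0.001),np.float64(-0.0),np.float64(0.085),0.36]]
[[np.float64(-0.046),np.float64(0.002),np.float64(-0.0),np.float64(0.086),0.36],[np.float64(-0.0),np.float64(0.0),np.float64(0.045),np.float64(-0.0),0.36],[np.float64(-0.0),np.float64(0.0),np.float64(0.046),np.float64(-0.0),0.36],[np.float64(-0.0),np.float64(0.0),np.float64(0.045),np.float64(-0.0),0.36],[np.float64(-0.0),np.float64(0.0),np.float64(0.046),np.float64(-0.0),0.36]]
[ 476.06893426 -318.62747194  118.        ]
```

Request:
{"fn": "send_rows", "kwargs": {
  "rows": [
    [-0.037,-0.03,0,0.05,0.36],
    [-0.038,-0.028,0,0.05,0.36],
    [-0.04,-0.026,0,0.05,0.36],
    [-0.041,-0.024,0,0.05,0.36],
    [-0.042,-0.022,0,0.05,0.36]
  ]
}}

```text
t: 0.6
ee_pos: [330.2, 387.4, 302.5]
orientation: [-0.905, -3.008, 0.001]
ft_force: [-0.0, -0.4, 0.3]
width: 59.7
```

Request:
{"fn": "send_rows", "kwargs": {
  "rows": [
    [-0.043,-0.02,0,0.05,0.36],
    [-0.044,-0.018,0,0.05,0.36],
    [-0.044,-0.015,0,0.05,0.36],
    [-0.045,-0.013,0,0.05,0.36],
    [-0.046,-0.011,0,0.05,0.36]
  ]
}}

```text
t: 1.1
ee_pos: [454.3, 187.0, 302.6]
orientation: [-1.274, -2.872, 0.0]
ft_force: [-0.1, 0.9, 0.5]
width: 60.2
```

```bash
sed -i 's/round(\(d@t.\)\/1000,3)/float(round(\1\/1000,3))/g; s/round(-np.radians((yt-y+180)%360-180)\/(n-i),3)/float(round(-np.radians((yt-y+180)%360-180)\/(n-i),3))/' h.py
python3 - <<'E'
from h import *
o=state();print(o["t"],o["ee_pos"],yaw(o),o["width"],o["qpos"].round(2),o["ft_force"].round(1))
plan([(U(-3,300,290),-8.8),(U(-3,300,118),-8.8)],grip=.36)
E
```

```text
1.1 [454.2619195  187.01942994 302.63504625] 42.168827985029175 60.17467406883106 [ 0.37  0.23  1.92  0.    1.   -0.37] [-0.1  0.9  0.5]
[[-0.035,-0.029,0.001,0.081,0.36],[-0.038,-0.026,0.001,0.081,0.36],[-0.04,-0.023,0.001,0.081,0.36],[-0.041,-0.02,0.001,0.081,0.36],[-0.043,-0.017,0.001,0.081,0.36]]
[[-0.044,-0.013,0.001,0.081,0.36],[-0.045,-0.01,0.001,0.081,0.36],[-0.046,-0.006,0.001,0.081,0.36],[-0.046,-0.002,0.002,0.081,0.36],[-0.046,0.002,0.001,0.08,0.36]]
[[-0.046,0.005,0.002,0.081,0.36],[0.0,0.0,0.043,-0.0,0.36],[0.0,0.0,0.043,-0.0,0.36],[0.0,0.0,0.043,-0.0,0.36],[0.0,0.0,0.043,-0.0,0.36]]
```

Request:
{"fn": "send_rows", "kwargs": {
  "rows": [
    [-0.035,-0.029,0.001,0.081,0.36],
    [-0.038,-0.026,0.001,0.081,0.36],
    [-0.04,-0.023,0.001,0.081,0.36],
    [-0.041,-0.02,0.001,0.081,0.36],
    [-0.043,-0.017,0.001,0.081,0.36]
  ]
}}

```text
t: 1.6
ee_pos: [464.1, -42.2, 297.6]
orientation: [-1.827, -2.556, 0.0]
ft_force: [0.7, -0.5, 0.2]
width: 59.6
```

Request:
{"fn": "send_rows", "kwargs": {
  "rows": [
    [-0.044,-0.013,0.001,0.081,0.36],
    [-0.045,-0.01,0.001,0.081,0.36],
    [-0.046,-0.006,0.001,0.081,0.36],
    [-0.046,-0.002,0.002,0.081,0.36],
    [-0.046,0.002,0.001,0.08,0.36]
  ]
}}

```text
t: 2.1
ee_pos: [474.1, -272.5, 291.3]
orientation: [-2.302, -2.137, 0.0]
ft_force: [-0.5, -0.5, 0.9]
width: 59.9
```

Request:
{"fn": "send_rows", "kwargs": {
  "rows": [
    [-0.046,0.005,0.002,0.081,0.36],
    [0,0,0.03,0,0.36],
    [0,0,0,0,0.36]
  ]
}}

```text
t: 2.4
ee_pos: [474.3, -317.0, 256.3]
orientation: [-2.381, -2.04, 0.003]
ft_force: [-0.7, 1.1, -0.4]
width: 59.4
```

Run:
```python
from h import *
o=state();print(o["t"],o["ee_pos"],toU(o["ee_pos"]),yaw(o),o["width"],o["ft_force"].round(1))
plan([(U(-3,300,118),-8.8)],grip=.36)
```

```text
2.4 [ 474.30806421 -316.96016232  256.30328807] [ -1.00478348 298.62170549 256.30328807] -8.834356391863368 59.36883372081313 [-0.7  1.1 -0.4]
[[-0.0,0.001,0.046,-0.0,0.36],[-0.001,0.0,0.046,-0.0,0.36],[-0.0,0.001,0.046,-0.001,0.36]]
```

Request:
{"fn": "send_rows", "kwargs": {
  "rows": [
    [0,0.001,0.046,0,0.36],
    [0,0,0.046,0,0.36],
    [0,0,0.051,0,0.36],
    [0,0,0,0,0.36]
  ]
}}

```text
t: 2.8
ee_pos: [473.9, -313.6, 111.9]
orientation: [-2.372, -2.039, 0.005]
ft_force: [-0.9, 0.4, 0.1]
width: 59.6
```

Request:
{"fn": "send_rows", "kwargs": {
  "rows": [
    [0.02,0,0,0,0.36],
    [0.015,0,0,0,0.36],
    [0.015,0,0,0,0.36],
    [0.015,0,0,0,0.36],
    [0.015,0,0,0,0.36]
  ]
}}

```text
t: 3.3
ee_pos: [490.4, -237.6, 119.7]
orientation: [2.38, 2.046, 0.0]
ft_force: [-7.0, -10.7, 2.4]
width: 59.9
```

Run:
```python
from h import *
d=grab("top","t1");s=grab("side","s1")
cv2.imwrite("pics/t1c.png",np.hstack([cv2.resize(d["color"][170:290,290:490],(400*1,240)),cv2.resize(s["color"][180:380,240:440],(400,400))[:240]]) if 0 else cv2.resize(s["color"][180:380,240:440],None,fx=3,fy=3))
o=state();print(o["t"],o["ee_pos"],toU(o["ee_pos"]),yaw(o),o["width"],o["ft_force"].round(1))
```

```text
3.4 [ 489.84201942 -236.049975    119.0991583 ] [ -3.97776623 216.2874869  119.0991583 ] -8.594837039037413 60.14343398919941 [-0.7  0.8  0.3]
```

View pics/t1c.png

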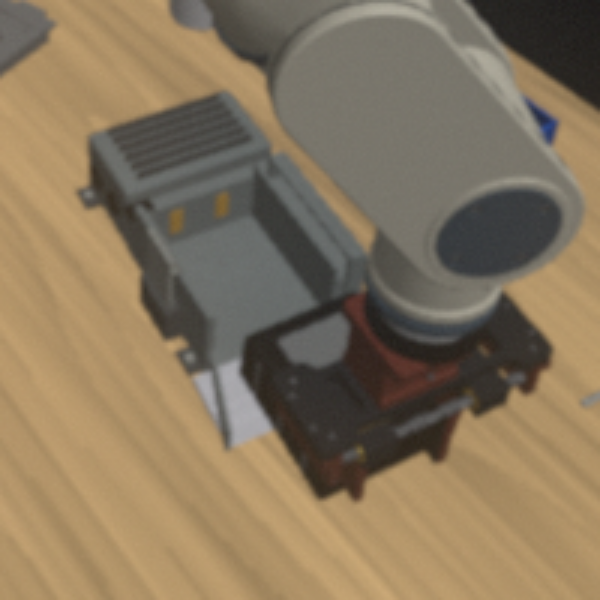

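Request:
{"fn": "send_rows", "kwargs": {
  "rows": [
    [0.015,0,0.002,0,0.36],
    [0.015,0,0.002,0,0.36],
    [0.015,0,0,0,0.36],
    [0.015,0,0,0,0.36]
  ]
}}

```text
t: 3.8
ee_pos: [498.9, -178.5, 114.5]
orientation: [2.383, 2.045, 0.0]
ft_force: [-1.9, -5.1, 1.7]
width: 59.6
```

Run:
```python
from h import *
o=state();print(o["t"],o["ee_pos"],toU(o["ee_pos"]),yaw(o),R.from_rotvec(o["orientation"]).as_matrix()[:,2].round(3),o["width"],o["ft_force"].round(1))
```

```text
3.8 [ 498.92306276 -178.52231199  114.49015398] [ -4.15099335 158.04774659 114.49015398] -8.709111113636485 [ 0.001 -0.001 -1.   ] 59.58932387802498 [-1.9 -5.1  1.7]
```

Request:
{"fn": "send_rows", "kwargs": {
  "rows": [
    [0.015,0.001,0,0,0.36],
    [0.015,0.001,0,0,0.36],
    [0.015,0,0,0,0.36],
    [0.015,0,0,0,0.36],
    [0.01,0,0,0,0.36]
  ]
}}

```text
t: 4.3
ee_pos: [511.1, -108.4, 113.7]
orientation: [-2.383, -2.047, 0.0]
ft_force: [0.3, -2.2, -0.8]
width: 59.9
```

Run:
```python
from h import *
s=grab("side","s2");d=grab("top","t2")
cv2.imwrite("pics/s2c.png",cv2.resize(s["color"][180:380,240:440],None,fx=3,fy=3))
o=state();print(o["t"],o["ee_pos"],toU(o["ee_pos"]),yaw(o),o["width"],o["ft_force"].round(1))
```

```text
4.4 [ 511.14865648 -108.24190582  113.64626791] [ -5.48076534  86.72431187 113.64626791] -8.62255129966418 59.70893742342731 [-0.   1.1  0.1]
```

View pics/s2c.png

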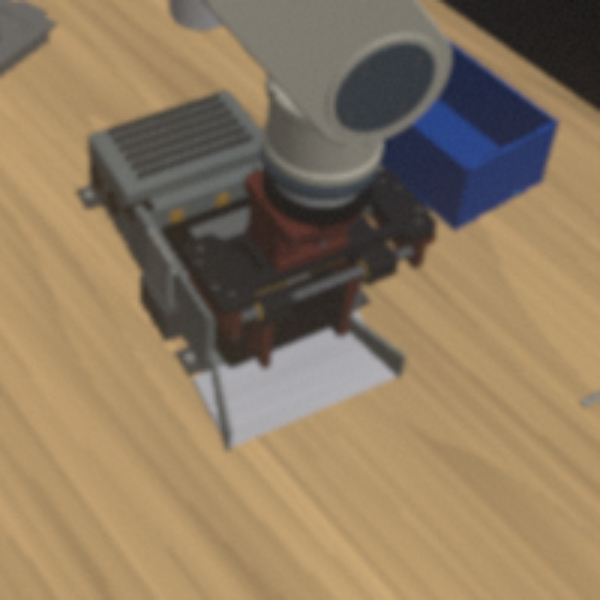

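Request:
{"fn": "send_rows", "kwargs": {
  "rows": [
    [0.005,-0.002,0,0,0.36],
    [0.005,-0.001,0,0,0.36],
    [0.003,0,0,0,0.36],
    [0.002,0,0,0,0.36]
  ]
}}

```text
t: 4.8
ee_pos: [510.2, -94.4, 113.6]
orientation: [-2.384, -2.046, 0.001]
ft_force: [0.1, -2.1, -1.3]
width: 59.6
```

Run:
```python
from h import *
s=grab("side","s3")
cv2.imwrite("pics/s3c.png",cv2.resize(s["color"][200:350,250:400],None,fx=4,fy=4))
o=state();print(o["t"],o["ee_pos"],toU(o["ee_pos"]),yaw(o),o["width"],o["ft_force"].round(1))
```

```text
4.85 [510.23296424 -94.20001899 113.57994759] [ -2.42764248  72.98780872 113.57994759] -8.71257278923623 59.72559986158019 [-0.  -0.1  0.2]
```

View pics/s3c.png

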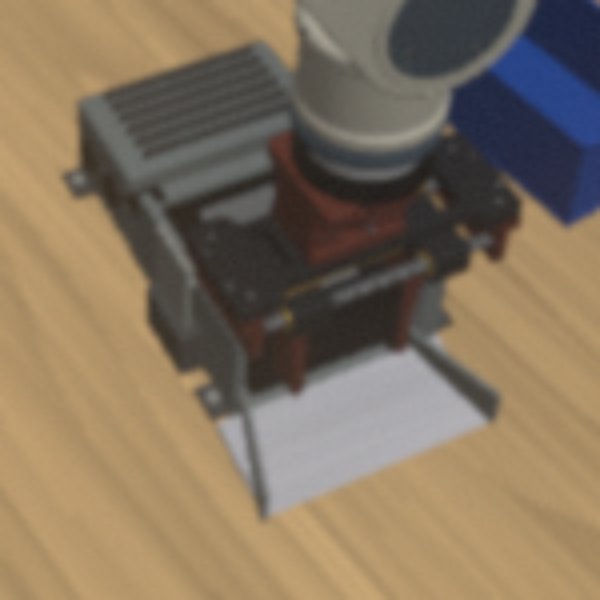

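Request:
{"fn": "send_rows", "kwargs": {
  "rows": [
    [0.002,0,0,0,0.36],
    [0,0,0,0,0.36],
    [-0.02,0,0,0,0.36],
    [-0.01,0,-0.05,0,0.36],
    [-0.01,0,-0.05,0,0.36]
  ]
}}

```text
t: 5.35
ee_pos: [503.6, -131.7, 211.1]
orientation: [-2.381, -2.043, 0.004]
ft_force: [0.4, 0.3, 1.2]
width: 59.5
```

Request:
{"fn": "send_rows", "kwargs": {
  "rows": [
    [-0.04,0,-0.02,0,0.36],
    [-0.05,0,0,0,0.36],
    [-0.05,0,0,0,0.36],
    [-0.04,0,0,0,0.36],
    [0,0,0,0,0.36]
  ]
}}

```text
t: 5.85
ee_pos: [477.1, -313.8, 232.2]
orientation: [2.386, 2.039, 0.0]
ft_force: [0.2, 0.5, -0.9]
width: 59.6
```

Run:
```python
from h import *
s=grab("side","s4");d=grab("top","t4")
cv2.imwrite("pics/s4c.png",cv2.resize(s["color"][200:350,250:400],None,fx=4,fy=4))
cv2.imwrite("pics/t4c.png",cv2.resize(d["color"][175:275,290:430],None,fx=4,fy=4))
o=state();print(o["t"],o["ee_pos"],toU(o["ee_pos"]),yaw(o),o["width"],o["ft_force"].round(1))
C=cloud(d)
ok=(C[...,2]>40)&(C[...,2]<90)
P=C[175:275,290:430].reshape(-1,3)
u=np.c_[(P[:,:2]-O)@UX,(P[:,:2]-O)@UY,P[:,2]]
m=(abs(u[:,0]-2)<40)&(abs(u[:,1])<45);print("top z in bay",np.percentile(u[m,2],[5,50,95]))
for y in range(-70,80,10):
    mm=(abs(u[:,0]-2)<35)&(abs(u[:,1]-y)<5);print(y,np.median(u[mm,2]).round(1),end="; ")
```

```text
5.95 [ 477.04474699 -310.01431847  231.57790755] [ -2.64663535 291.33895175 231.57790755] -8.84269845179548 59.880216482068256 [-0.3  0.8  0.7]
top z in bay [59.52687034 63.05544435 66.47742365]
-70 50.5; -60 48.3; -50 61.9; -40 63.2; -30 63.2; -20 63.6; -10 62.5; 0 63.2; 10 63.1; 20 63.1; 30 63.4; 40 63.1; 50 62.2; 60 61.9; 70 14.2;
```

View pics/s4c.png

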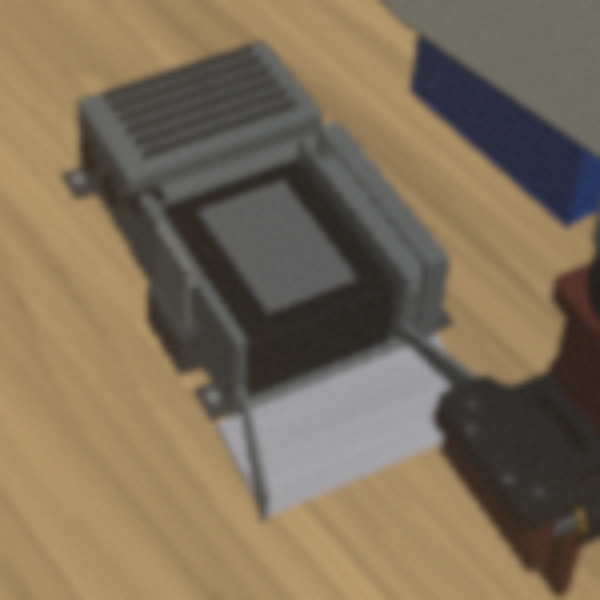

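View pics/t4c.png

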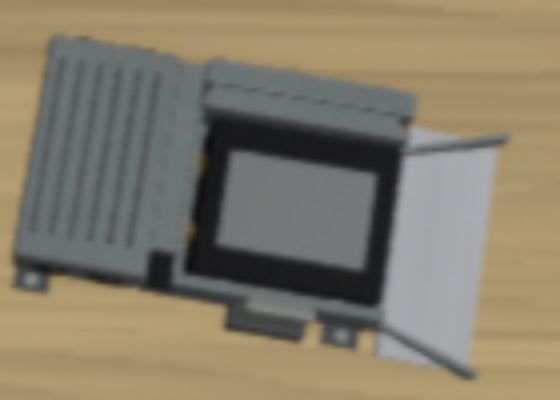

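Run:
```python
from h import *
d=load("t4.npz");C=cloud(d)
# pack: pixels with z 55..66.5 inside bay
u=np.stack([(C[...,:2]-O)@UX,(C[...,:2]-O)@UY],-1)
m=(C[...,2]>54)&(C[...,2]<70)&(abs(u[...,0]-2)<47)
v=u[m&(abs(u[...,1])<75)];h,e=np.histogram(v[:,1],np.arange(-76,76,2));print(list(zip(e[:-1].astype(int),h))[:14],list(zip(e[:-1].astype(int),h))[-12:])
# label (grey plate) centroid by colour for x,y
c=d["color"].astype(int).sum(-1);print(c[230,358])
for P,rc,s in comp(d,8,400,(100,160,315,392)):
    p=P;uu=np.c_[(p[:,:2]-O)@UX,(p[:,:2]-O)@UY];print("bin u",np.percentile(uu,[1,99],axis=0).round(),uu.max(0))
plan([([485,50,232],4),([495.3,406,200],16.7)],grip=1)
```

```text
[(np.int64(-76), np.int64(3)), (np.int64(-74), np.int64(3)), (np.int64(-72), np.int64(2)), (np.int64(-70), np.int64(4)), (np.int64(-68), np.int64(3)), (np.int64(-66), np.int64(24)), (np.int64(-64), np.int64(3)), (np.int64(-62), np.int64(0)), (np.int64(-60), np.int64(1)), (np.int64(-58), np.int64(29)), (np.int64(-56), np.int64(34)), (np.int64(-54), np.int64(28)), (np.int64(-52), np.int64(31)), (np.int64(-50), np.int64(31))] [(np.int64(50), np.int64(28)), (np.int64(52), np.int64(34)), (np.int64(54), np.int64(35)), (np.int64(56), np.int64(30)), (np.int64(58), np.int64(28)), (np.int64(60), np.int64(23)), (np.int64(62), np.int64(3)), (np.int64(64), np.int64(0)), (np.int64(66), np.int64(0)), (np.int64(68), np.int64(0)), (np.int64(70), np.int64(0)), (np.int64(72), np.int64(0))]
359
bin u [[-312. -145.]
 [-185.   22.]] [-183.32814512   25.3963168 ]
[[0.045,-0.006,-0.0,-0.028,1],[0.045,-0.005,-0.0,-0.028,1],[0.045,-0.003,-0.0,-0.028,1],[0.045,-0.002,-0.0,-0.028,1],[0.045,-0.001,-0.0,-0.028,1]]
[[0.045,0.0,-0.0,-0.028,1],[0.045,0.002,-0.0,-0.028,1],[0.044,0.003,-0.0,-0.028,1],[0.044,0.004,0.004,-0.028,1],[0.044,0.006,0.004,-0.028,1]]
[[0.044,0.007,0.004,-0.028,1],[0.044,0.008,0.004,-0.028,1],[0.044,0.009,0.004,-0.027,1],[0.043,0.01,0.004,-0.028,1],[0.043,0.012,0.004,-0.027,1]]
[[0.043,0.013,0.004,-0.028,1]]
```

Request:
{"fn": "send_rows", "kwargs": {
  "rows": [
    [0.045,-0.006,0,-0.028,1],
    [0.045,-0.005,0,-0.028,1],
    [0.045,-0.003,0,-0.028,1],
    [0.045,-0.002,0,-0.028,1],
    [0.045,-0.001,0,-0.028,1]
  ]
}}

```text
t: 6.45
ee_pos: [481.4, -80.5, 231.8]
orientation: [-2.231, -2.211, -0.0]
ft_force: [1.3, 1.1, 0.3]
width: 87.8
```

Request:
{"fn": "send_rows", "kwargs": {
  "rows": [
    [0.045,0,0,-0.028,1],
    [0.045,0.002,0,-0.028,1],
    [0.044,0.003,0,-0.028,1],
    [0.044,0.004,0.004,-0.028,1],
    [0.044,0.006,0.004,-0.028,1]
  ]
}}

```text
t: 6.95
ee_pos: [486.0, 142.1, 223.8]
orientation: [-2.071, -2.362, -0.0]
ft_force: [0.2, -0.3, -0.3]
width: 87.5
```

Request:
{"fn": "send_rows", "kwargs": {
  "rows": [
    [0.044,0.007,0.004,-0.028,1],
    [0.044,0.008,0.004,-0.028,1],
    [0.044,0.009,0.004,-0.028,1],
    [0.043,0.01,0.004,-0.028,1],
    [0.043,0.012,0.004,-0.028,1]
  ]
}}

```text
t: 7.45
ee_pos: [490.6, 364.8, 203.5]
orientation: [-1.9, -2.501, 0.001]
ft_force: [0.7, -0.9, 0.7]
width: 87.8
```

Request:
{"fn": "send_rows", "kwargs": {
  "rows": [
    [0.041,0.013,0.004,-0.028,1],
    [0,0,0,0,1]
  ]
}}

```text
t: 7.65
ee_pos: [492.5, 410.5, 199.3]
orientation: [-1.861, -2.53, -0.003]
ft_force: [0.6, 0.3, -0.9]
width: 87.8
```

Run:
```python
from h import *
o=state();print(o["t"],o["ee_pos"],yaw(o),o["width"],o["ft_force"].round(1))
plan([([495.3,406,112],16.7)],grip=1)
d=load("top0.npz")
# bin rim: points z 70..80
C=cloud(d)[95:165,310:400].reshape(-1,3);m=(C[:,2]>66)&(C[:,2]<82)
rc=cv2.minAreaRect(C[m][:,:2].astype(np.float32));bp=cv2.boxPoints(rc);print(rc,[toU([*b,0]).round(1)[:2].tolist() for b in bp])
# case top extents
C=cloud(d)[180:275,290:420].reshape(-1,3);u=np.c_[(C[:,:2]-O)@UX,(C[:,:2]-O)@UY,C[:,2]]
m=(u[:,2]>62)&(u[:,2]<80)&(u[:,1]<-95)&(u[:,1]>-158);print("case x",np.percentile(u[m,0],[0.5,2,98,99.5]))
im=cv2.resize(load("t4.npz")["color"][195:275,150:240],None,fx=6,fy=6);cv2.imwrite("pics/cov.png",im)
```

```text
7.65 [492.48968326 410.51490517 199.32118983] 17.328313478591113 87.78020656220477 [ 0.6  0.3 -0.9]
[[-0.003,0.001,0.044,0.005,1],[-0.002,0.0,0.043,0.006,1]]
((774.5505981445312, -0.0422821044921875), (160.98231506347656, 112.45520782470703), 88.95777893066406) [[-204.4, 26.8], [-315.8, 11.7], [-294.1, -147.8], [-182.7, -132.7]]
case x [-80.11849524 -77.63530044  57.93440746  60.1792703 ]
```

View pics/cov.png

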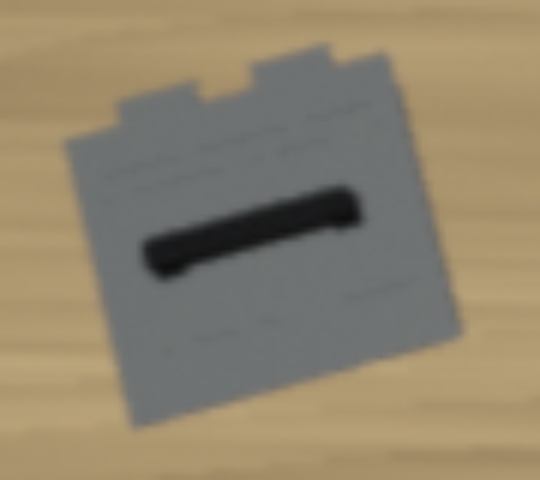

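Request:
{"fn": "send_rows", "kwargs": {
  "rows": [
    [-0.004,0.001,0.044,0.006,1],
    [0,0,0.044,0.005,1],
    [0,0,0.001,0,1]
  ]
}}

```text
t: 7.95
ee_pos: [492.2, 398.9, 105.4]
orientation: [-1.88, -2.513, 0.017]
ft_force: [-0.1, -1.7, 0.0]
width: 87.8
```

Run:
```python
from h import *
o=state();print(o["t"],o["ee_pos"],yaw(o),o["width"],o["ft_force"].round(1))
```

```text
7.95 [492.22060228 398.90569435 105.3684015 ] 16.38013732310039 87.75633907967354 [-0.1 -1.7  0. ]
```

Request:
{"fn": "send_rows", "kwargs": {
  "rows": [
    [0,0,0,0,1],
    [0,0,0,0,1]
  ]
}}

```text
t: 8.15
ee_pos: [497.2, 402.0, 113.0]
orientation: [1.883, 2.514, 0.004]
ft_force: [-0.1, 0.5, -0.4]
width: 87.7
```

Run:
```python
from h import *
o=state();print(o["t"],o["ee_pos"],yaw(o),o["width"],o["ft_force"].round(1),R.from_rotvec(o["orientation"]).as_matrix()[:,2].round(3))
plan([([495.3,406,110],16.7)],grip=1)
```

```text
8.15 [497.19948867 401.98113772 112.96051176] 16.342766605158943 87.74226998492063 [-0.1  0.5 -0.4] [ 0.002  0.002 -1.   ]
[[0.004,-0.001,0.003,-0.006,1]]
```

Request:
{"fn": "send_rows", "kwargs": {
  "rows": [
    [0.004,0,0.001,-0.006,1],
    [0,0,0,0,1],
    [0,0,0,0,1]
  ]
}}

```text
t: 8.45
ee_pos: [495.9, 405.5, 111.0]
orientation: [1.875, 2.52, 0.003]
ft_force: [0.6, -0.4, 0.3]
width: 87.9
```

Run:
```python
from h import *
o=state();print(o["t"],o["ee_pos"],yaw(o),o["width"],o["ft_force"].round(1),R.from_rotvec(o["orientation"]).as_matrix()[:,2].round(3))
plan([([495.3,406,110],16.7)],grip=1)
```

```text
8.45 [495.86506091 405.53770418 110.99450582] 16.68380437515291 87.85411651155883 [ 0.6 -0.4  0.3] [ 0.002  0.001 -1.   ]
[[0.001,-0.0,0.001,-0.0,1]]
```

Request:
{"fn": "send_rows", "kwargs": {
  "rows": [
    [0,0,0,0,-1],
    [0,0,0,0,-1],
    [0,0,0,0,-1],
    [0,0,0,0,-1],
    [0,0,0,0,-1]
  ]
}}

```text
t: 8.95
ee_pos: [495.4, 405.0, 109.6]
orientation: [-1.876, -2.52, 0.0]
ft_force: [-0.1, 0.2, 0.0]
width: 51.7
```

Request:
{"fn": "send_rows", "kwargs": {
  "rows": [
    [0,0,0,0,-1],
    [0,0,-0.02,0,-1],
    [0,0,-0.03,0,-1],
    [0,0,-0.03,0,-1]
  ]
}}

```text
t: 9.35
ee_pos: [495.2, 404.8, 190.1]
orientation: [-1.876, -2.52, 0.002]
ft_force: [0.8, 0.0, 0.2]
width: 19.3
```

Run:
```python
from h import *
s=grab("side","s5")
cv2.imwrite("pics/s5c.png",cv2.resize(s["color"][110:250,160:320],None,fx=4,fy=4))
o=state();print(o["t"],o["ee_pos"],yaw(o),o["width"],o["ft_force"].round(1),R.from_rotvec(o["orientation"]).as_matrix()[:,2].round(3))
```

```text
9.4 [497.1848726  406.43809079 195.53204387] 16.672433023801123 15.41121005086943 [1.4 1.1 2.7] [ 0.005  0.004 -1.   ]
```

View pics/s5c.png

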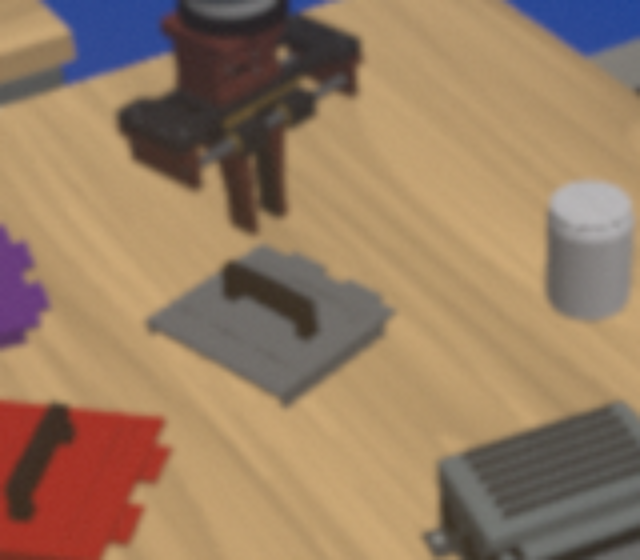

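Request:
{"fn": "send_rows", "kwargs": {
  "rows": [
    [0,0,0,0,0],
    [0,0,0,0,0],
    [0,0,0.01,0,0],
    [0,0,0.025,0,0],
    [0,0,0.025,0,0]
  ]
}}

```text
t: 9.9
ee_pos: [495.0, 404.6, 127.5]
orientation: [-1.876, -2.52, 0.002]
ft_force: [-0.4, 0.6, -0.7]
width: 43.3
```

Request:
{"fn": "send_rows", "kwargs": {
  "rows": [
    [0,0,0.015,0,0],
    [0,0,0.005,0,0],
    [0,0,0,0,0],
    [0,0,0,0,0]
  ]
}}

```text
t: 10.3
ee_pos: [495.8, 405.3, 110.2]
orientation: [1.876, 2.52, 0.001]
ft_force: [-0.5, 0.0, 0.1]
width: 44.2
```

Run:
```python
from h import *
o=state();print(o["t"],o["ee_pos"],yaw(o),o["width"],o["ft_force"].round(1),R.from_rotvec(o["orientation"]).as_matrix()[:,2].round(3))
plan([([495.3,406,110],16.7)],grip=1)
```

```text
10.3 [495.80706321 405.32958316 110.17115734] 16.66873389551101 44.16017543942563 [-0.5  0.   0.1] [ 0.001  0.    -1.   ]
[[0.001,-0.0,0.0,-0.001,1]]
```

Request:
{"fn": "send_rows", "kwargs": {
  "rows": [
    [0,0,0,0,-1],
    [0,0,0,0,-1],
    [0,0,0,0,-1],
    [0,0,0,0,-1],
    [0,0,0,0,-1]
  ]
}}

```text
t: 10.8
ee_pos: [495.9, 405.3, 110.3]
orientation: [1.875, 2.52, 0.002]
ft_force: [0.6, 0.8, 2.8]
width: 13.7
```

Request:
{"fn": "send_rows", "kwargs": {
  "rows": [
    [0,0,0,0,-1],
    [0,0,0,0,-1],
    [0,0,-0.01,0,-1],
    [0,0,-0.02,0,-1],
    [0,0,-0.02,0,-1]
  ]
}}

```text
t: 11.3
ee_pos: [494.6, 404.5, 159.6]
orientation: [-1.876, -2.519, 0.004]
ft_force: [-0.2, -0.3, -2.6]
width: 13.7
```

Run:
```python
from h import *
s=grab("side","s6")
cv2.imwrite("pics/s6c.png",cv2.resize(s["color"][110:250,160:320],None,fx=4,fy=4))
o=state();print(o["t"],o["ee_pos"],yaw(o),o["width"],o["ft_force"].round(1),R.from_rotvec(o["orientation"]).as_matrix()[:,2].round(3))
```

```text
11.35 [496.08838705 405.6266376  163.23067963] 16.663975477567497 13.62576930296962 [ 0.9  0.7 -0.1] [ 0.002  0.002 -1.   ]
```

View pics/s6c.png

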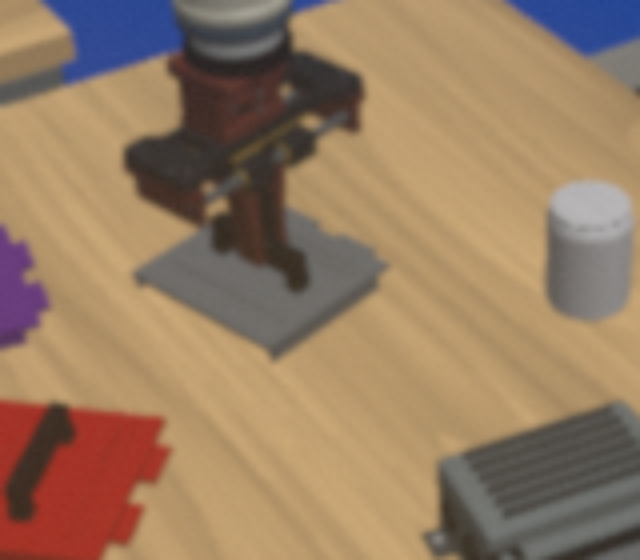

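Run:
```python
from h import *
o=state()
plan([([496,405,213],16.7),(U(-112,0,213),-8.8)],grip=-1,step=40)
```

```text
[[-0.0,-0.0,-0.025,-0.0,-1],[-0.001,-0.0,-0.025,-0.001,-1],[-0.039,0.0,0.0,0.037,-1],[-0.039,0.001,0.0,0.037,-1],[-0.038,0.003,0.0,0.037,-1]]
[[-0.038,0.004,0.0,0.037,-1],[-0.038,0.006,0.0,0.037,-1],[-0.038,0.007,0.0,0.037,-1],[-0.038,0.009,0.0,0.037,-1],[-0.037,0.01,0.0,0.037,-1]]
[[-0.037,0.011,0.0,0.037,-1],[-0.036,0.013,0.0,0.037,-1],[-0.036,0.014,0.0,0.038,-1],[-0.036,0.015,0.0,0.037,-1]]
```

Request:
{"fn": "send_rows", "kwargs": {
  "rows": [
    [0,0,-0.025,0,-1],
    [0,0,-0.027,0,-1],
    [-0.02,0,0,0.037,-1],
    [-0.03,0.001,0,0.037,-1],
    [-0.038,0.003,0,0.037,-1]
  ]
}}

```text
t: 11.85
ee_pos: [520.1, 319.4, 210.6]
orientation: [-2.014, -2.411, 0.002]
ft_force: [0.0, -0.4, -2.6]
width: 13.4
```

Request:
{"fn": "send_rows", "kwargs": {
  "rows": [
    [-0.038,0.004,0,0.037,-1],
    [-0.038,0.006,0,0.037,-1],
    [-0.038,0.007,0,0.037,-1],
    [-0.038,0.009,0,0.037,-1],
    [-0.037,0.01,0,0.037,-1]
  ]
}}

```text
t: 12.35
ee_pos: [575.8, 133.6, 210.3]
orientation: [-2.229, -2.212, 0.004]
ft_force: [1.0, 0.1, -1.9]
width: 13.5
```

Request:
{"fn": "send_rows", "kwargs": {
  "rows": [
    [-0.037,0.011,0,0.037,-1],
    [-0.036,0.013,0,0.037,-1],
    [-0.036,0.014,0,0.037,-1],
    [-0.02,0.01,0,0.037,-1],
    [0,0,0,0,-1]
  ]
}}

```text
t: 12.85
ee_pos: [617.3, 1.0, 210.3]
orientation: [-2.39, -2.038, 0.003]
ft_force: [-0.9, 0.4, -1.9]
width: 13.7
```

Run:
```python
from h import *
o=state();print(o["t"],o["ee_pos"],toU(o["ee_pos"]),yaw(o),o["width"],o["ft_force"].round(1))
plan([(U(-112,0,200),-8.8)],grip=-1,step=25)
```

```text
12.85 [617.33323176   1.04254749 210.25420326] [-93.69640282 -37.5184226  210.25420326] -9.080691233288908 13.738532342072267 [-0.9  0.4 -1.9]
[[-0.019,0.009,0.005,-0.002,-1],[-0.018,0.009,0.005,-0.003,-1]]
```

Request:
{"fn": "send_rows", "kwargs": {
  "rows": [
    [-0.018,0.008,0.005,-0.002,-1],
    [-0.016,0.008,0.005,-0.003,-1],
    [-0.003,0.002,0,0,-1],
    [0,0,0,0,-1],
    [0,0,0,0,-1]
  ]
}}

```text
t: 13.35
ee_pos: [629.6, -34.1, 201.6]
orientation: [-2.379, -2.051, 0.0]
ft_force: [-0.5, 0.7, -1.8]
width: 13.9
```

Run:
```python
from h import *
s=grab("side","s7");d=grab("top","t7")
cv2.imwrite("pics/s7c.png",cv2.resize(s["color"][150:330,230:440],None,fx=3.8,fy=3.3))
cv2.imwrite("pics/t7c.png",cv2.resize(d["color"][90:290,280:430],None,fx=3,fy=3))
o=state();print(o["t"],o["ee_pos"],toU(o["ee_pos"]),yaw(o),o["width"],o["ft_force"].round(1))
```

```text
13.45 [629.74159229 -33.8662523  201.84407607] [-111.29924879   -4.91885929  201.84407607] -8.436976973615039 13.981201110311543 [ 0.9  0.5 -1.7]
```

View pics/s7c.png

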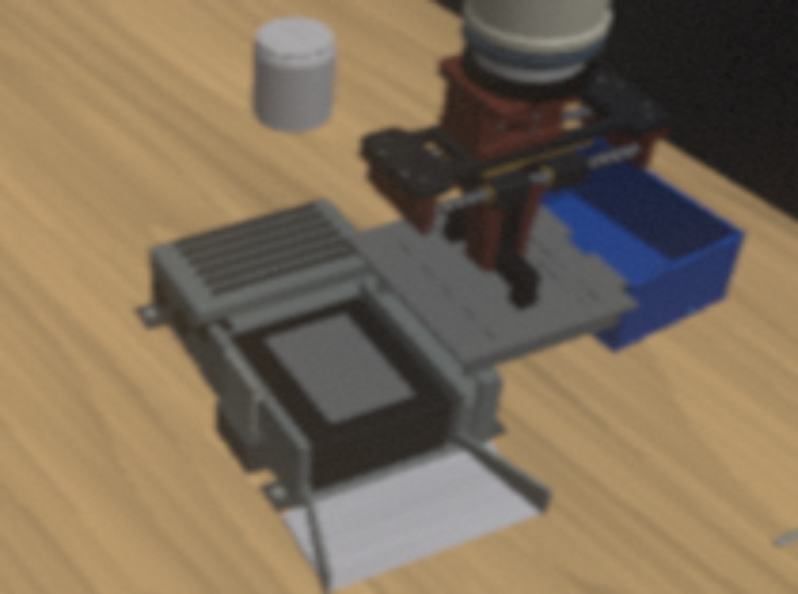

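View pics/t7c.png

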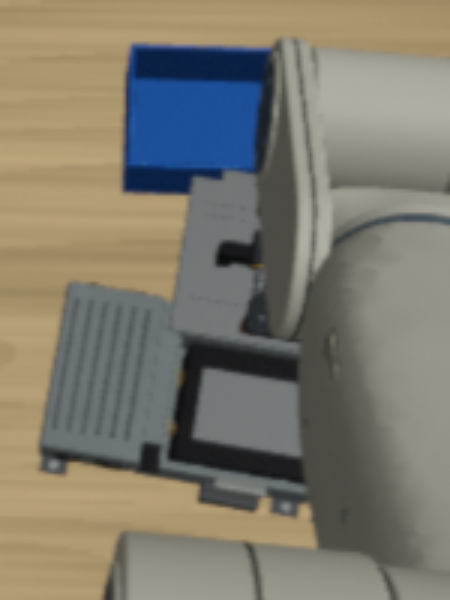

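Request:
{"fn": "send_rows", "kwargs": {
  "rows": [
    [-0.003,0,0.01,0.006,-1],
    [-0.003,0,0.01,0,-1],
    [0,0,0.007,0,-1],
    [0,0,0,0,-1]
  ]
}}

```text
t: 13.85
ee_pos: [628.0, -40.6, 172.9]
orientation: [-2.384, -2.042, 0.003]
ft_force: [-0.4, 0.5, -2.7]
width: 13.8
```

Run:
```python
from h import *
o=state();print(o["t"],o["ee_pos"],toU(o["ee_pos"]),yaw(o),o["width"],o["ft_force"].round(1))
```

```text
13.85 [628.01336785 -40.55458526 172.93897692] [-110.61458856    1.95513503  172.93897692] -8.830743121401179 13.81349517145906 [-0.4  0.5 -2.7]
```

Request:
{"fn": "send_rows", "kwargs": {
  "rows": [
    [0,0.001,0.003,0,-1],
    [0,0,0.003,0,-1],
    [0,0,0.002,0,-1],
    [0,0,0,0,-1]
  ]
}}

```text
t: 14.25
ee_pos: [631.4, -41.0, 168.9]
orientation: [2.384, 2.042, 0.004]
ft_force: [-1.9, -0.2, 10.8]
width: 14.2
```

Request:
{"fn": "send_rows", "kwargs": {
  "rows": [
    [0,0,0.002,0,-1],
    [0,0,0.002,0,-1],
    [0,0,0,0,-1]
  ]
}}

```text
t: 14.55
ee_pos: [632.6, -41.2, 166.0]
orientation: [2.382, 2.041, 0.007]
ft_force: [0.7, -1.0, 14.4]
width: 15.4
```

Request:
{"fn": "send_rows", "kwargs": {
  "rows": [
    [0,0,0.002,0,-1],
    [0,0,0.002,0,-1],
    [0,0,0,0,-1]
  ]
}}

```text
t: 14.85
ee_pos: [633.9, -41.3, 162.6]
orientation: [2.38, 2.039, 0.01]
ft_force: [4.1, -1.9, 14.2]
width: 16.6
```

Request:
{"fn": "send_rows", "kwargs": {
  "rows": [
    [0,0,0.002,0,-1],
    [0,0,0.002,0,-1],
    [0,0,0,0,-1]
  ]
}}

```text
t: 15.15
ee_pos: [634.9, -41.5, 158.9]
orientation: [2.379, 2.038, 0.013]
ft_force: [6.8, -2.4, 14.1]
width: 17.4
```

Run:
```python
from h import *
s=grab("side","s8")
cv2.imwrite("pics/s8c.png",cv2.resize(s["color"][150:330,230:440],None,fx=3.8,fy=3.3))
o=state();print(o["t"],o["ee_pos"],toU(o["ee_pos"]),yaw(o),o["width"],o["ft_force"].round(1))
```

```text
15.2 [634.95051553 -41.48424337 158.97997013] [-117.61229931    1.81256422  158.97997013] -8.81898450864462 17.659769655858977 [ 5.4 -3.  14. ]
```

View pics/s8c.png

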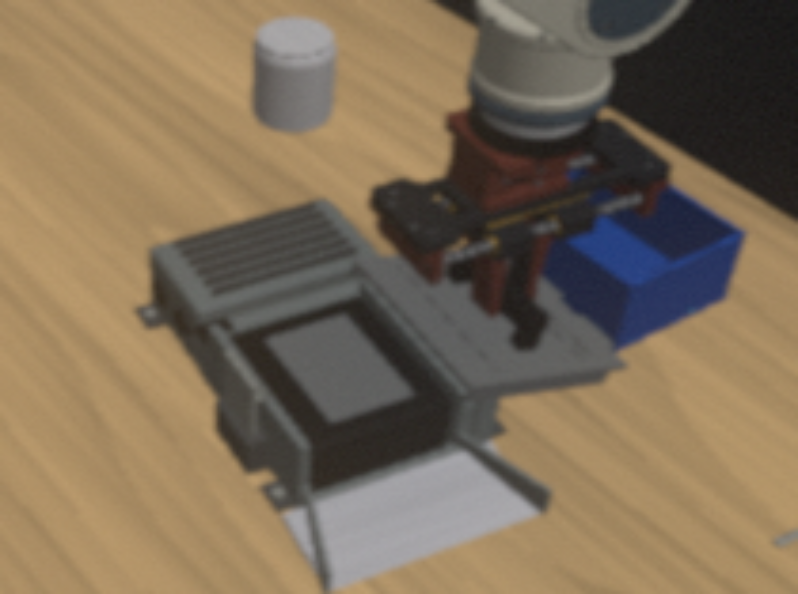

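Request:
{"fn": "send_rows", "kwargs": {
  "rows": [
    [0,-0.003,0.002,0,-1],
    [0,-0.003,0.002,0,-1],
    [0,0,0,0,-1]
  ]
}}

```text
t: 15.5
ee_pos: [632.2, -40.8, 156.6]
orientation: [2.374, 2.034, 0.023]
ft_force: [13.6, -2.6, 15.1]
width: 19.1
```

Request:
{"fn": "send_rows", "kwargs": {
  "rows": [
    [0,-0.001,0.003,0,-1],
    [0,-0.001,0.002,0,-1],
    [0,0,0,0,-1]
  ]
}}

```text
t: 15.8
ee_pos: [631.6, -40.6, 151.9]
orientation: [2.372, 2.033, 0.026]
ft_force: [17.1, -3.4, 13.6]
width: 20.1
```

Request:
{"fn": "send_rows", "kwargs": {
  "rows": [
    [0,-0.001,0.003,0,-1],
    [0,0,0.002,0,-1],
    [0,0,0,0,-1]
  ]
}}

```text
t: 16.1
ee_pos: [631.3, -40.5, 146.9]
orientation: [2.372, 2.032, 0.028]
ft_force: [19.6, -3.0, 11.5]
width: 21.2
```

Run:
```python
from h import *
s=grab("side","s9")
cv2.imwrite("pics/s9c.png",cv2.resize(s["color"][150:330,230:440],None,fx=3.8,fy=3.3))
o=state();print(o["t"],o["ee_pos"],toU(o["ee_pos"]),yaw(o),o["width"],o["ft_force"].round(1))
```

```text
16.15 [631.30547528 -40.52911917 146.94877462] [-113.86404661    1.42632291  146.94877462] -8.828112466088786 20.791080136215335 [19.  -3.1 11.6]
```

View pics/s9c.png

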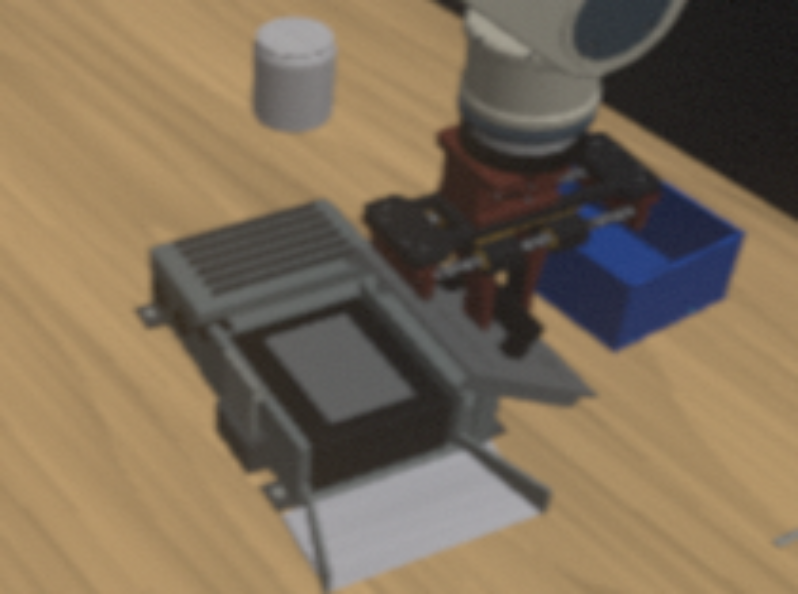

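Request:
{"fn": "send_rows", "kwargs": {
  "rows": [
    [0,0.001,0.003,0,-1],
    [0,0.001,0.002,0,-1],
    [0,0,0,0,-1]
  ]
}}

```text
t: 16.45
ee_pos: [632.9, -40.7, 143.2]
orientation: [2.373, 2.032, 0.026]
ft_force: [15.1, -2.4, 24.1]
width: 21.2
```

```bash
cat >> h.py <<'E'
def tilt(d,th=TH):
    """fit cover panel plane in unit coords from side cloud; returns points"""
    C=cloud(d);b=d["color"].astype(int)
    u=np.stack([(C[...,:2]-O)@UX,(C[...,:2]-O)@UY,C[...,2]],-1)
    return u
E
python3 - <<'E'
from h import *
s=grab("side","s10");d=grab("top","t10")
o=state();tc=toU(o["ee_pos"]);print(o["t"],tc,yaw(o),o["width"],o["ft_force"].round(1))
for nm,dd in (("side",s),("top",d)):
    u=tilt(dd);b=dd["color"].astype(int)
    sat=b.max(-1)-b.min(-1)
    m=(u[...,0]<-90)&(u[...,0]>-190)&(abs(u[...,1])<75)&(u[...,2]>12)&(u[...,2]<95)&(sat<25)&(b.sum(-1)>200)
    # keep panel near expected plane with RANSAC
    P=u[m];best=None;rng=np.random.default_rng(0)
    for _ in range(400):
        q=P[rng.choice(len(P),3,replace=False)];n=np.cross(q[1]-q[0],q[2]-q[0]);l=np.linalg.norm(n)
        if l<500: continue
        n/=l
        if abs(n[2])<.6: continue
        k=abs((P-q[0])@n)<2
        if best is None or k.sum()>best.sum(): best=k
    Q=P[best];A=np.c_[Q[:,0],Q[:,1],np.ones(len(Q))];c=np.linalg.lstsq(A,Q[:,2],rcond=None)[0]
    print(nm,len(P),best.sum(),"slope x deg",np.degrees(np.arctan(c[0])).round(1),"slope y",np.degrees(np.arctan(c[1])).round(1),"z at tcp xy",(c@[tc[0],tc[1],1]).round(1),"x range",np.percentile(Q[:,0],[1,99]).round(),"y",np.percentile(Q[:,1],[1,99]).round())
cv2.imwrite("pics/s10c.png",cv2.resize(s["color"][150:330,230:440],None,fx=3.8,fy=3.3))
E
```

```text
16.55 [-115.46441824    1.36581667  143.20561877] -8.824586715328959 21.41995744185093 [14.9 -2.1 23.9]
side 292 225 slope x deg 39.4 slope y -0.3 z at tcp xy 48.3 x range [-150.  -90.] y [-34.  74.]
top 304 261 slope x deg 39.5 slope y -0.2 z at tcp xy 49.6 x range [-151.  -90.] y [-72. -14.]
```

View pics/s10c.png

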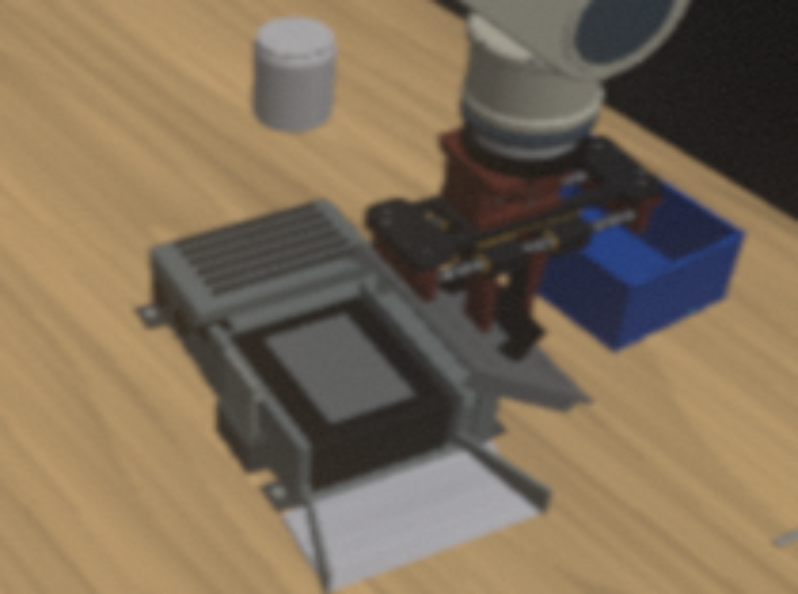

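Request:
{"fn": "send_rows", "kwargs": {
  "rows": [
    [0,0,-0.005,0,-1],
    [0,0,-0.008,0,-1],
    [0,0,-0.012,0,-1],
    [0,0,-0.015,0,-1],
    [0,0,-0.015,0,-1]
  ]
}}

```text
t: 17.05
ee_pos: [622.5, -39.5, 191.5]
orientation: [-2.385, -2.043, 0.001]
ft_force: [1.0, -0.0, -2.1]
width: 21.2
```

Request:
{"fn": "send_rows", "kwargs": {
  "rows": [
    [0,0,-0.015,0,-1],
    [0,0,-0.01,0,-1],
    [0,0,0,0,-1],
    [0,0,0,0,-1]
  ]
}}

```text
t: 17.45
ee_pos: [622.9, -39.6, 215.8]
orientation: [2.386, 2.044, 0.0]
ft_force: [-0.2, -0.8, -3.2]
width: 21.2
```

```bash
cat >> h.py <<'E'
def panel(dd,xr,yr=(-75,75),zr=(12,200),seed=0):
    u=tilt(dd);b=dd["color"].astype(int);sat=b.max(-1)-b.min(-1)
    m=(u[...,0]<xr[1])&(u[...,0]>xr[0])&(u[...,1]>yr[0])&(u[...,1]<yr[1])&(u[...,2]>zr[0])&(u[...,2]<zr[1])&(sat<25)&(b.sum(-1)>200)
    P=u[m];best=None;rng=np.random.default_rng(seed)
    for _ in range(600):
        q=P[rng.choice(len(P),3,replace=False)];n=np.cross(q[1]-q[0],q[2]-q[0]);l=np.linalg.norm(n)
        if l<500: continue
        n/=l
        if abs(n[2])<.6: continue
        k=abs((P-q[0])@n)<2
        if best is None or k.sum()>best.sum(): best=k
    Q=P[best];A=np.c_[Q[:,0],Q[:,1],np.ones(len(Q))];c=np.linalg.lstsq(A,Q[:,2],rcond=None)[0]
    return Q,c
def rep(nm,dd,tc,**k):
    Q,c=panel(dd,**k)
    print(nm,len(Q),"tiltx",np.degrees(np.arctan(c[0])).round(1),"tilty",np.degrees(np.arctan(c[1])).round(1),"ztop at tcp",(c@[tc[0],tc[1],1]).round(1),"x",np.percentile(Q[:,0],[0,1,99,100]).round(),"y",np.percentile(Q[:,1],[1,99]).round(),"z",np.percentile(Q[:,2],[0,1,99,100]).round())
E
python3 - <<'E'
from h import *
s=grab("side","s11");d=grab("top","t11")
o=state();tc=toU(o["ee_pos"]);print(o["t"],tc,yaw(o),o["width"],o["ft_force"].round(1),R.from_rotvec(o["orientation"]).as_matrix()[:,2].round(3))
for nm,dd in (("side",s),("top",d)): rep(nm,dd,tc,xr=(-190,-35),zr=(80,200))
cv2.imwrite("pics/s11c.png",cv2.resize(s["color"][120:330,230:440],None,fx=3,fy=2.8))
E
```

```text
17.55 [-105.10668286    1.85494364  215.03450256] -8.823614701928959 21.49614188501977 [ 0.4 -0.3 -1.3] [-0.001  0.    -1.   ]
side 626 tiltx 37.9 tilty -0.4 ztop at tcp 120.5 x [-143. -142.  -40.  -39.] y [-64.  74.] z [ 89.  91. 171. 172.]
top 574 tiltx 38.2 tilty 0.7 ztop at tcp 121.6 x [-144. -141.  -40.  -38.] y [-72. -14.] z [ 89.  92. 172. 174.]
```

View pics/s11c.png

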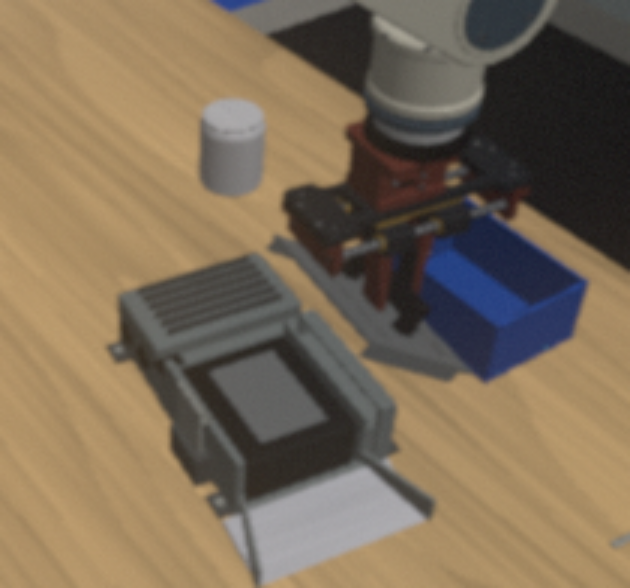

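Request:
{"fn": "send_rows", "kwargs": {
  "rows": [
    [0,0,-0.012,0,-1],
    [0,-0.01,-0.012,0,-1],
    [0,-0.02,0,0,-1],
    [0,-0.025,0,0,-1],
    [0,-0.025,0,0,-1]
  ]
}}

```text
t: 18.05
ee_pos: [542.8, -27.2, 240.7]
orientation: [2.385, 2.044, 0.001]
ft_force: [0.3, 0.9, -1.6]
width: 21.0
```

Request:
{"fn": "send_rows", "kwargs": {
  "rows": [
    [0,-0.013,0,0,-1],
    [0,-0.005,0,0,-1],
    [0,0,0,0,-1],
    [0,0,0,0,-1]
  ]
}}

```text
t: 18.45
ee_pos: [527.3, -24.7, 240.2]
orientation: [2.385, 2.043, 0.002]
ft_force: [1.0, -0.5, -2.1]
width: 21.2
```

Run:
```python
from h import *
s=grab("side","s12");d=grab("top","t12")
o=state();tc=toU(o["ee_pos"]);print(o["t"],tc,yaw(o),o["width"],o["ft_force"].round(1),R.from_rotvec(o["orientation"]).as_matrix()[:,2].round(3))
for nm,dd in (("side",s),("top",d)):
    rep(nm,dd,tc,xr=(-75,75),zr=(85,230))
    Q,c=panel(dd,xr=(-75,75),zr=(85,230))
    # rail points: z 70..77
    u=tilt(dd);m=(u[...,2]>70)&(u[...,2]<77)&(u[...,0]<-60)&(u[...,0]>-90)&(abs(u[...,1])<58)
    print(" rail x",np.percentile(u[m][:,0],[1,50,99]).round(1),m.sum())
cv2.imwrite("pics/s12c.png",cv2.resize(s["color"][120:330,230:440],None,fx=3,fy=2.8))
cv2.imwrite("pics/t12c.png",cv2.resize(d["color"][150:280,280:430],None,fx=4,fy=4))
```

```text
18.55 [ -8.57434056   1.76779931 239.88702158] -8.831061281020775 21.428448194263467 [ 0.3 -0.4 -0.9] [ 0.001 -0.    -1.   ]
side 797 tiltx 37.8 tilty -0.1 ztop at tcp 144.8 x [-48. -45.  57.  59.] y [-64.  74.] z [112. 116. 195. 197.]
 rail x [-82.  -76.1 -65.5] 105
top 708 tiltx 38.3 tilty 0.1 ztop at tcp 146.1 x [-51. -45.  56.  59.] y [-72. -15.] z [110. 117. 198. 201.]
 rail x [-81.  -72.3 -65.3] 107
```

View pics/s12c.png

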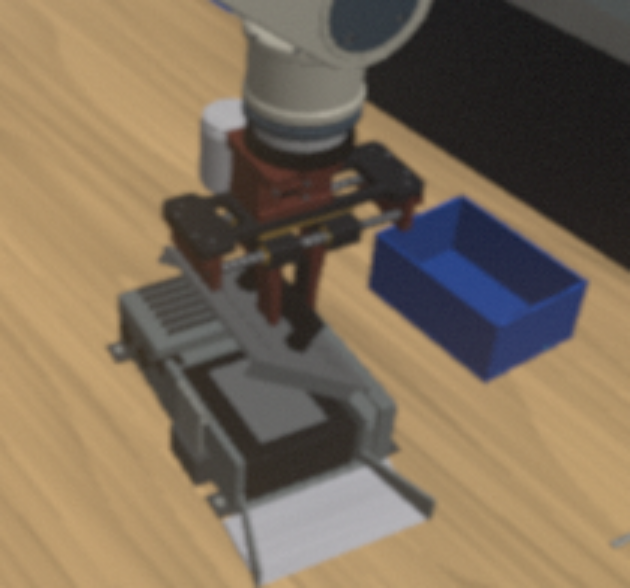

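View pics/t12c.png

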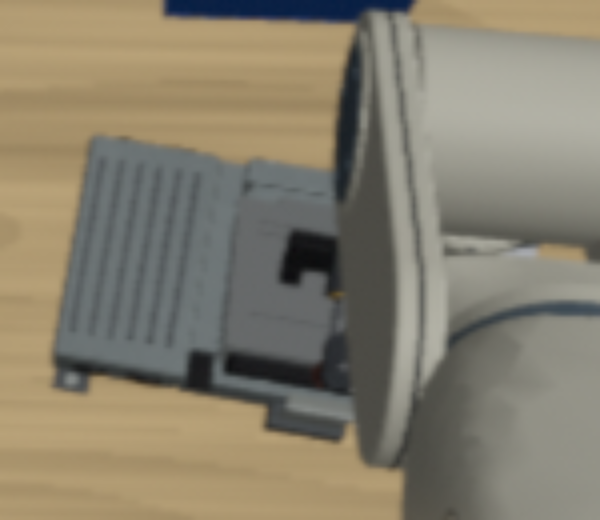

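Request:
{"fn": "send_rows", "kwargs": {
  "rows": [
    [0,0,0.008,0,-1],
    [0,0.001,0.012,0,-1],
    [0,0.001,0.007,0,-1],
    [0,0,0.002,0,-1],
    [0,0,0,0,-1]
  ]
}}

```text
t: 19.05
ee_pos: [528.0, -24.9, 209.9]
orientation: [-2.385, -2.043, 0.002]
ft_force: [-0.2, -0.0, -1.9]
width: 21.3
```

Run:
```python
from h import *
s=grab("side","s13")
o=state();tc=toU(o["ee_pos"]);print(o["t"],tc,yaw(o),o["width"],o["ft_force"].round(1))
rep("s",s,tc,xr=(-75,75),zr=(80,230))
```

```text
19.1 [ -9.52584348   1.7824235  210.36413599] -8.824219719446718 21.201318499927144 [-0.6  0.2 -2.1]
s 765 tiltx 38.0 tilty -0.2 ztop at tcp 114.0 x [-47. -45.  57.  58.] y [-61.  74.] z [ 83.  85. 165. 167.]
```

Request:
{"fn": "send_rows", "kwargs": {
  "rows": [
    [0,0.004,0.003,0,-1],
    [0,0.004,0.003,0,-1],
    [0,0.003,0.002,0,-1],
    [0,0,0,0,-1]
  ]
}}

```text
t: 19.5
ee_pos: [539.6, -26.7, 202.5]
orientation: [2.386, 2.044, 0.0]
ft_force: [-0.9, -0.8, -2.1]
width: 21.1
```

Run:
```python
from h import *
s=grab("side","s14");d=grab("top","t14")
o=state();tc=toU(o["ee_pos"]);print(o["t"],tc,yaw(o),o["width"],o["ft_force"].round(1))
for nm,dd in (("side",s),("top",d)): rep(nm,dd,tc,xr=(-58,75),zr=(76,230))
cv2.imwrite("pics/s14c.png",cv2.resize(s["color"][190:320,260:390],None,fx=4.5,fy=4.5))
```

```text
19.6 [-20.62434154   1.78667978 202.65824538] -8.826401358287647 21.199178672513668 [ 0.3  0.2 -2.3]
side 732 tiltx 38.0 tilty -0.1 ztop at tcp 107.3 x [-57. -56.  45.  46.] y [-63.  73.] z [ 78.  80. 158. 159.]
top 627 tiltx 37.9 tilty 0.3 ztop at tcp 108.9 x [-58. -56.  45.  47.] y [-72. -15.] z [ 78.  80. 160. 161.]
```

View pics/s14c.png

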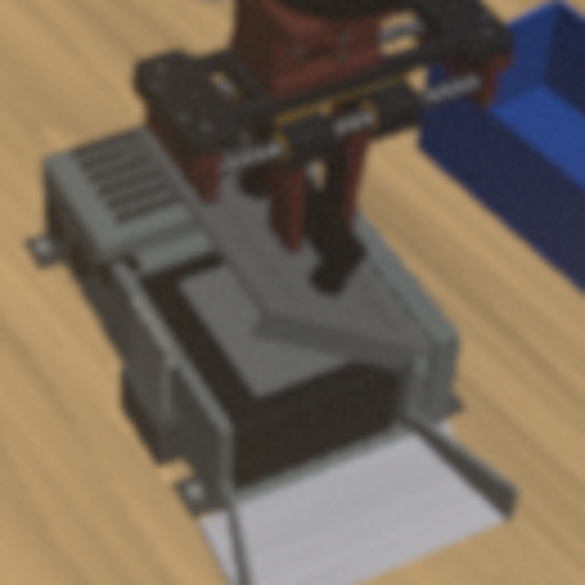

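Request:
{"fn": "send_rows", "kwargs": {
  "rows": [
    [0,0.003,0.003,0,-1],
    [0,0.003,0.002,0,-1],
    [0,0,0,0,-1]
  ]
}}

```text
t: 19.9
ee_pos: [545.3, -27.6, 197.5]
orientation: [-2.386, -2.044, 0.0]
ft_force: [0.2, 0.3, -2.3]
width: 21.2
```

Run:
```python
from h import *
s=grab("side","s15");d=grab("top","t15")
o=state();tc=toU(o["ee_pos"]);print(o["t"],tc,yaw(o),o["width"],o["ft_force"].round(1))
for nm,dd in (("side",s),("top",d)): rep(nm,dd,tc,xr=(-62,75),zr=(75,230))
```

```text
20.0 [-26.61049531   1.80876579 197.62855381] -8.823212481727762 21.209755468552284 [ 0.5  1.1 -1.8]
side 709 tiltx 37.9 tilty -0.1 ztop at tcp 102.1 x [-61. -59.  39.  40.] y [-64.  74.] z [ 75.  76. 153. 154.]
top 605 tiltx 38.1 tilty -0.0 ztop at tcp 103.6 x [-62. -61.  39.  40.] y [-72. -15.] z [ 75.  76. 155. 158.]
```

Request:
{"fn": "send_rows", "kwargs": {
  "rows": [
    [0,0.001,0.001,0,-1],
    [0,0.001,0.001,0,-1],
    [0,0,0,0,-1]
  ]
}}

```text
t: 20.3
ee_pos: [547.0, -27.8, 195.7]
orientation: [-2.386, -2.044, 0.0]
ft_force: [0.6, -0.1, -1.9]
width: 21.2
```

Request:
{"fn": "send_rows", "kwargs": {
  "rows": [
    [0,0,0.002,0,-1],
    [0,0,0,0,-1]
  ]
}}

```text
t: 20.5
ee_pos: [546.8, -27.8, 193.5]
orientation: [-2.386, -2.044, 0.0]
ft_force: [-0.4, 0.3, -2.5]
width: 21.0
```

Run:
```python
from h import *
o=state();tc=toU(o["ee_pos"]);print(o["t"],tc,yaw(o),o["width"],o["ft_force"].round(1))
```

```text
20.5 [-28.41172232   1.81389085 193.47935677] -8.824146090343843 21.025006651011918 [-0.4  0.3 -2.5]
```

Request:
{"fn": "send_rows", "kwargs": {
  "rows": [
    [0,0,0.002,0,-1],
    [0,0,0.001,0,-1],
    [0,0,0,0,-1]
  ]
}}

```text
t: 20.8
ee_pos: [546.9, -27.8, 190.5]
orientation: [-2.386, -2.044, 0.0]
ft_force: [0.2, -0.2, -1.5]
width: 20.8
```

Run:
```python
from h import *
s=grab("side","s16");d=grab("top","t16")
o=state();tc=toU(o["ee_pos"]);print(o["t"],tc,yaw(o),o["width"],o["ft_force"].round(1))
for nm,dd in (("side",s),("top",d)): rep(nm,dd,tc,xr=(-60,75),zr=(75,230))
cv2.imwrite("pics/s16c.png",cv2.resize(s["color"][190:320,260:390],None,fx=4.5,fy=4.5))
```

```text
20.9 [-28.5627044    1.78321363 190.69229147] -8.82327441397426 21.59064647149939 [ 0.9  0.7 -2.6]
side 674 tiltx 37.7 tilty -0.2 ztop at tcp 95.1 x [-54. -52.  38.  39.] y [-63.  73.] z [ 75.  77. 146. 147.]
top 547 tiltx 38.0 tilty 1.0 ztop at tcp 97.4 x [-58. -55.  37.  38.] y [-72. -16.] z [ 75.  76. 148. 150.]
```

View pics/s16c.png

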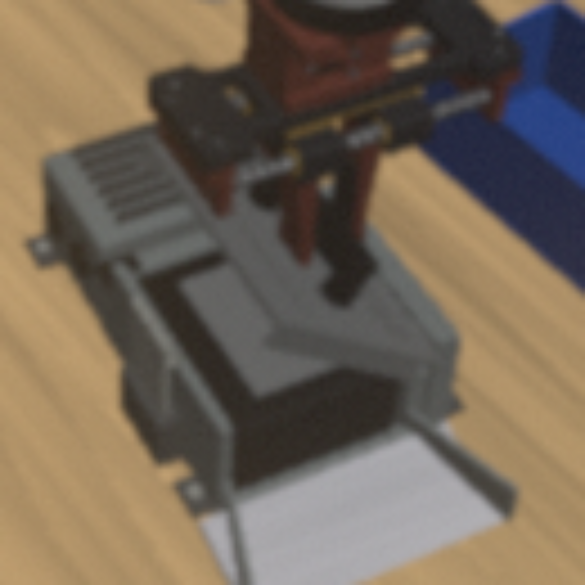

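Request:
{"fn": "send_rows", "kwargs": {
  "rows": [
    [0,0,0.001,0,-1],
    [0,0,0,0,-0.35],
    [0,0,0,0,-0.3],
    [0,0,0,0,-0.3]
  ]
}}

```text
t: 21.3
ee_pos: [546.9, -27.8, 189.8]
orientation: [-2.386, -2.044, 0.0]
ft_force: [-0.1, -0.3, -0.1]
width: 30.8
```

Run:
```python
from h import *
s=grab("side","s17");d=grab("top","t17")
o=state();tc=toU(o["ee_pos"]);print(o["t"],tc,yaw(o),o["width"],o["ft_force"].round(1))
for nm,dd in (("side",s),("top",d)): rep(nm,dd,tc,xr=(-52,75),zr=(75,230))
cv2.imwrite("pics/s17c.png",cv2.resize(s["color"][190:320,260:390],None,fx=4.5,fy=4.5))
```

```text
21.4 [-28.56855914   1.7936385  189.82766587] -8.82795224483837 30.676275889745114 [-0.9 -0.2 -0.4]
side 837 tiltx 32.8 tilty -0.3 ztop at tcp 89.1 x [-51. -49.  43.  44.] y [-67.  74.] z [ 75.  76. 135. 137.]
top 546 tiltx 32.8 tilty -0.1 ztop at tcp 90.6 x [-51. -51.  43.  44.] y [-72. -15.] z [ 75.  76. 137. 139.]
```

View pics/s17c.png

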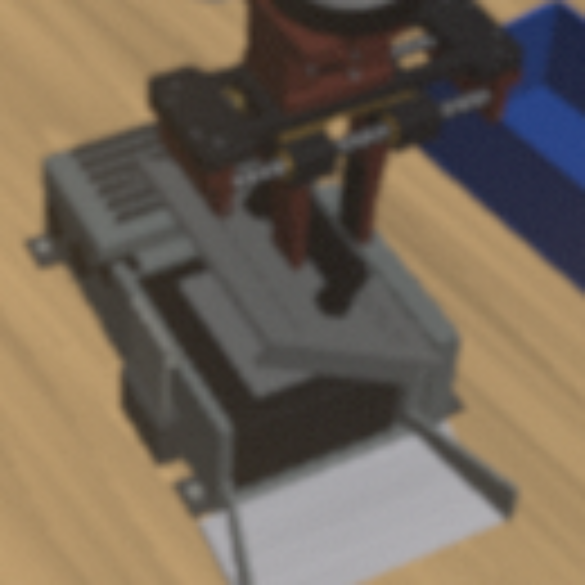

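Request:
{"fn": "send_rows", "kwargs": {
  "rows": [
    [0,-0.003,0.002,0,-0.3],
    [0,-0.003,0.002,0,-0.3],
    [0,-0.003,0.003,0,-0.3],
    [0,0,0,0,-0.3]
  ]
}}

```text
t: 21.8
ee_pos: [536.9, -26.3, 182.0]
orientation: [-2.384, -2.043, 0.003]
ft_force: [-2.4, 0.4, -0.1]
width: 30.9
```

Run:
```python
from h import *
s=grab("side","s18")
o=state();tc=toU(o["ee_pos"]);print(o["t"],tc,yaw(o),o["width"],o["ft_force"].round(1))
for nm,dd in (("side",s),): rep(nm,dd,tc,xr=(-52,75),zr=(75,230))
```

```text
21.85 [-18.58046234   1.81501987 182.24047938] -8.819993325267339 30.680776334595503 [-3.   1.   0.8]
side 1100 tiltx 18.2 tilty -0.1 ztop at tcp 83.3 x [-49. -45.  57.  59.] y [-68.  74.] z [ 75.  75. 109. 110.]
```

Request:
{"fn": "send_rows", "kwargs": {
  "rows": [
    [0,-0.002,0.003,0,-0.3],
    [0,-0.002,0.003,0,-0.3],
    [0,-0.002,0.003,0,-0.3],
    [0,-0.001,0.002,0,-0.3],
    [0,0,0,0,-0.3]
  ]
}}

```text
t: 22.35
ee_pos: [531.3, -25.4, 171.5]
orientation: [2.386, 2.044, 0.0]
ft_force: [0.4, -0.5, 0.5]
width: 30.7
```

Run:
```python
from h import *
s=grab("side","s19")
o=state();tc=toU(o["ee_pos"]);print(o["t"],tc,yaw(o),o["width"],o["ft_force"].round(1))
for nm,dd in (("side",s),): rep(nm,dd,tc,xr=(-60,75),zr=(70,230))
cv2.imwrite("pics/s19c.png",cv2.resize(s["color"][190:320,260:390],None,fx=4.5,fy=4.5))
```

```text
22.4 [-12.81841639   1.7614139  171.7083135 ] -8.823596801813164 30.43930945795409 [-0.7  0.2 -0.7]
side 1149 tiltx 15.3 tilty -0.1 ztop at tcp 82.2 x [-59. -55.  59.  61.] y [-69.  74.] z [ 70.  71. 103. 104.]
```

View pics/s19c.png

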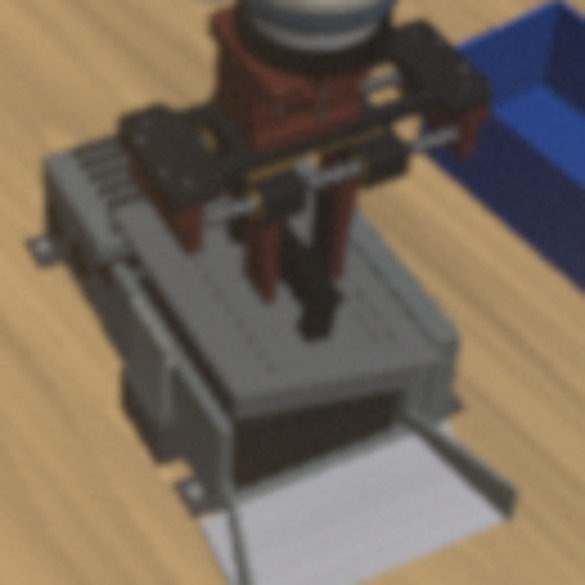

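Request:
{"fn": "send_rows", "kwargs": {
  "rows": [
    [0,-0.003,-0.004,0,-0.3],
    [0,0,0,0,-0.3],
    [0,0,0,0,-0.3]
  ]
}}

```text
t: 22.7
ee_pos: [528.3, -24.9, 176.1]
orientation: [2.385, 2.044, 0.001]
ft_force: [-0.4, 0.8, -0.8]
width: 31.0
```

Run:
```python
from h import *
s=grab("side","s20");d=grab("top","t20")
o=state();tc=toU(o["ee_pos"]);print(o["t"],tc,yaw(o),o["width"],o["ft_force"].round(1))
for nm,dd in (("side",s),("top",d)): rep(nm,dd,tc,xr=(-60,75),zr=(70,230))
cv2.imwrite("pics/t20c.png",cv2.resize(d["color"][170:280,290:430],None,fx=4.5,fy=4.5))
```

```text
22.8 [ -9.70929328   1.77005997 175.8973023 ] -8.82566483749156 30.68591172595618 [-0.1 -0.  -0. ]
side 1179 tiltx 15.3 tilty -0.1 ztop at tcp 83.1 x [-60. -56.  59.  60.] y [-69.  73.] z [ 70.  70. 102. 103.]
top 651 tiltx 15.5 tilty 0.6 ztop at tcp 85.8 x [-60. -59.  58.  60.] y [-72. -16.] z [ 70.  71. 105. 106.]
```

View pics/t20c.png

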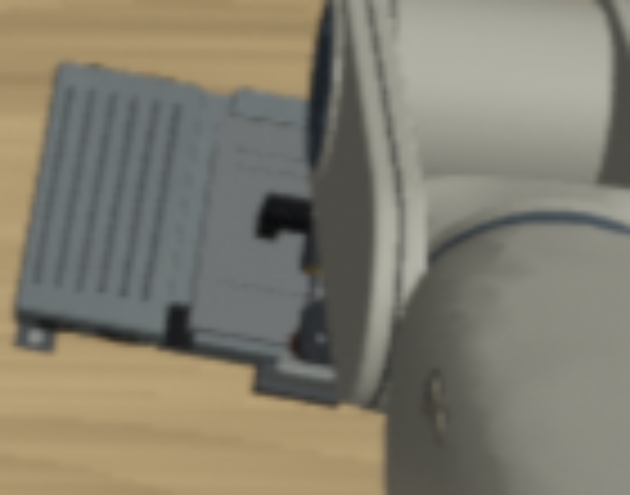

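Request:
{"fn": "send_rows", "kwargs": {
  "rows": [
    [0,-0.004,0,0,-0.3],
    [0,-0.003,0,0,-0.3],
    [0,-0.001,0,0,-0.3],
    [0,0,0,0,-0.3]
  ]
}}

```text
t: 23.2
ee_pos: [519.9, -23.6, 175.7]
orientation: [-2.385, -2.044, 0.001]
ft_force: [1.0, -0.1, -0.9]
width: 30.6
```

Run:
```python
from h import *
s=grab("side","s21")
o=state();tc=toU(o["ee_pos"]);print(o["t"],tc,yaw(o),o["width"],o["ft_force"].round(1))
for nm,dd in (("side",s),): rep(nm,dd,tc,xr=(-60,75),zr=(70,230))
```

```text
23.25 [ -1.36062723   1.78050784 175.71747034] -8.822956584290608 30.803825268225307 [-0.2 -0.4  0.1]
side 1324 tiltx 6.5 tilty -0.2 ztop at tcp 76.8 x [-60. -58.  69.  71.] y [-66.  73.] z [70. 70. 86. 87.]
```

Run:
```python
from h import *
s=load("s21.npz")
cv2.imwrite("pics/s21c.png",cv2.resize(s["color"][200:320,260:380],None,fx=5,fy=5))
```

```text
(no output)
```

View pics/s21c.png

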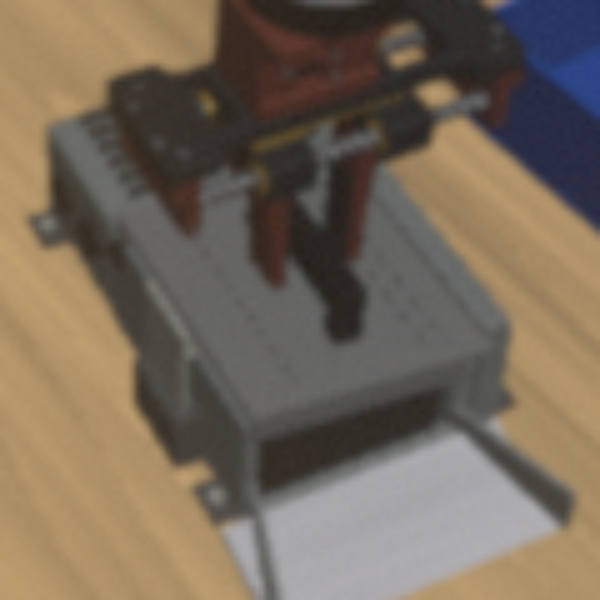

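Request:
{"fn": "send_rows", "kwargs": {
  "rows": [
    [0,0.003,0,0,-0.3],
    [0,0.003,0,0,-0.3],
    [0,0.002,0,0,-0.3],
    [0,0.001,0,0,-0.3],
    [0,0,0,0,-0.3]
  ]
}}

```text
t: 23.75
ee_pos: [529.4, -25.1, 175.7]
orientation: [-2.386, -2.044, -0.0]
ft_force: [0.6, 0.3, -0.6]
width: 30.4
```

Run:
```python
from h import *
s=grab("side","s22");d=grab("top","t22")
o=state();tc=toU(o["ee_pos"]);print(o["t"],tc,yaw(o),o["width"],o["ft_force"].round(1))
for nm,dd in (("side",s),("top",d)): rep(nm,dd,tc,xr=(-60,75),zr=(70,230))
```

```text
23.85 [-10.53516473   1.79930074 175.67734122] -8.824583589883359 30.607898851779712 [-0.1 -0.3 -1. ]
side 1417 tiltx 6.7 tilty -0.0 ztop at tcp 75.7 x [-60. -57.  67.  71.] y [-68.  74.] z [70. 70. 86. 87.]
top 700 tiltx 6.8 tilty -1.8 ztop at tcp 76.1 x [-60. -58.  66.  72.] y [-72.   0.] z [70. 71. 88. 89.]
```

Request:
{"fn": "send_rows", "kwargs": {
  "rows": [
    [0,0.002,0,0,-0.3],
    [0,0.002,0,0,-0.3],
    [0,0,0,0,-0.3]
  ]
}}

```text
t: 24.15
ee_pos: [531.9, -25.5, 175.4]
orientation: [-2.384, -2.042, 0.004]
ft_force: [-5.4, 1.2, 3.2]
width: 31.0
```

```bash
cat >> h.py <<'E'
def edge(dd,c):
    """clip edge x of panel away from clip: for |y|in 28..65, near plane c"""
    u=tilt(dd);P=u.reshape(-1,3);r=abs(P[:,2]-(P[:,0]*c[0]+P[:,1]*c[1]+c[2]))
    m=(r<4)&(abs(P[:,1])>28)&(abs(P[:,1])<66)&(P[:,0]>40)&(P[:,0]<85)
    return np.percentile(P[m][:,0],[95,99,100]).round(1)
E
python3 - <<'E'
from h import *
for nm in ("s21","s22","t22"):
    dd=load(nm+".npz");Q,c=panel(dd,(-60,75),zr=(70,230));print(nm,edge(dd,c))
s=grab("side","s23")
o=state();tc=toU(o["ee_pos"]);print(o["t"],tc,yaw(o),o["width"],o["ft_force"].round(1))
for nm,dd in (("side",s),):
    rep(nm,dd,tc,xr=(-60,75),zr=(70,230));Q,c=panel(dd,(-60,75),zr=(70,230));print(edge(dd,c))
E
```

```text
s21 [62.1 63.  63.1]
s22 [62.4 63.3 64.3]
t22 [62.2 63.2 63.3]
24.2 [-13.2906941    1.80662156 175.41431157] -8.826313004672471 30.997282695525218 [-5.1  1.2  3.5]
side 1430 tiltx 6.4 tilty 0.0 ztop at tcp 75.4 x [-60. -56.  68.  71.] y [-70.  73.] z [70. 70. 85. 87.]
[62.  62.6 63.3]
```

Request:
{"fn": "send_rows", "kwargs": {
  "rows": [
    [0,-0.004,0,0,-0.3],
    [0,0,-0.015,0,-0.3],
    [0,0,-0.025,0,-0.3],
    [0,-0.01,-0.005,0,-1],
    [0,-0.022,0,0,-1]
  ]
}}

```text
t: 24.7
ee_pos: [498.8, -20.3, 221.7]
orientation: [2.383, 2.042, 0.005]
ft_force: [-0.1, 0.3, 0.0]
width: 18.1
```

Request:
{"fn": "send_rows", "kwargs": {
  "rows": [
    [0,-0.015,0,0,-1],
    [0,-0.005,0,0,-1],
    [0,0,0,0,-1],
    [0,0,0.02,0,-1],
    [0,0,0,0,-1]
  ]
}}

```text
t: 25.2
ee_pos: [477.5, -17.1, 199.3]
orientation: [-2.385, -2.043, 0.003]
ft_force: [0.7, -0.0, -1.0]
width: 0.5
```

Run:
```python
from h import *
s=grab("side","s24");d=grab("top","t24")
o=state();tc=toU(o["ee_pos"]);print(o["t"],tc,yaw(o),o["width"],o["ft_force"].round(1))
for nm,dd in (("side",s),("top",d)):
    rep(nm,dd,tc,xr=(-60,75),zr=(70,230));Q,c=panel(dd,(-60,75),zr=(70,230));print(edge(dd,c))
cv2.imwrite("pics/s24c.png",cv2.resize(s["color"][200:320,260:380],None,fx=5,fy=5))
```

```text
25.3 [ 41.08638392   1.77790017 200.54400118] -8.827406092713012 0.627522990991269 [-0.9  0.2 -0.8]
side 1405 tiltx 6.5 tilty 0.2 ztop at tcp 81.6 x [-60. -58.  66.  71.] y [-70.  73.] z [70. 70. 85. 87.]
[62.3 63.  63.2]
top 675 tiltx 6.7 tilty -0.8 ztop at tcp 83.2 x [-60. -58.  67.  71.] y [-72. -13.] z [70. 71. 88. 89.]
[62.  62.9 63.5]
```

View pics/s24c.png

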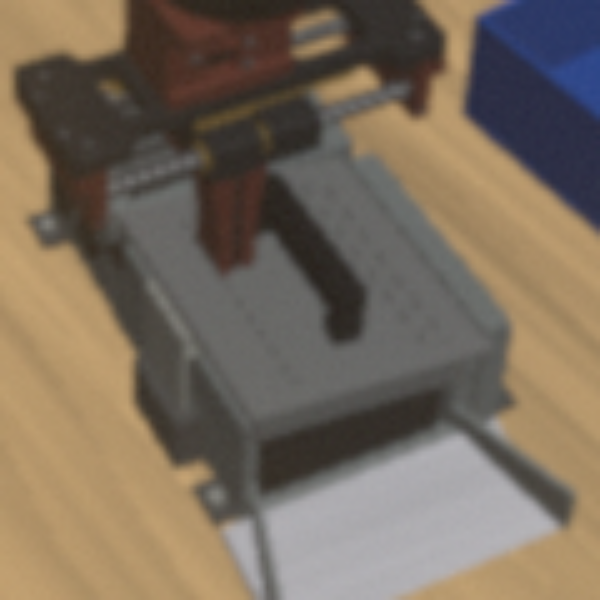

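Request:
{"fn": "send_rows", "kwargs": {
  "rows": [
    [0,-0.001,0.015,0,-1],
    [0,-0.001,0.015,0,-1],
    [0,0,0.005,0,-1],
    [0,0,0,0,-1]
  ]
}}

```text
t: 25.7
ee_pos: [476.0, -16.8, 165.6]
orientation: [-2.385, -2.044, 0.001]
ft_force: [0.2, -0.4, -0.8]
width: 0.4
```

Request:
{"fn": "send_rows", "kwargs": {
  "rows": [
    [0,0,0.003,0,-1],
    [0,0,0.003,0,-1],
    [0,0,0,0,-1]
  ]
}}

```text
t: 26.0
ee_pos: [476.1, -16.8, 160.4]
orientation: [2.385, 2.044, 0.001]
ft_force: [-1.4, -0.1, 2.9]
width: 0.3
```

Request:
{"fn": "send_rows", "kwargs": {
  "rows": [
    [0,0,0.002,0,-1],
    [0,0,0.002,0,-1],
    [0,0,0,0,-1]
  ]
}}

```text
t: 26.3
ee_pos: [476.0, -16.8, 155.9]
orientation: [2.385, 2.044, 0.001]
ft_force: [-0.6, -0.0, 0.3]
width: 0.5
```

Request:
{"fn": "send_rows", "kwargs": {
  "rows": [
    [0,0,0.002,0,-1],
    [0,0,0.001,0,-1],
    [0,0,0,0,-1]
  ]
}}

```text
t: 26.6
ee_pos: [475.7, -16.8, 152.5]
orientation: [-2.385, -2.044, 0.001]
ft_force: [0.2, -0.3, -0.8]
width: 0.3
```

Run:
```python
from h import *
s=grab("side","s25")
o=state();tc=toU(o["ee_pos"]);print(o["t"],tc,yaw(o),o["width"],o["ft_force"].round(1))
for nm,dd in (("side",s),):
    rep(nm,dd,tc,xr=(-60,75),zr=(65,230));Q,c=panel(dd,(-60,75),zr=(65,230));print(edge(dd,c))
```

```text
26.65 [ 43.45931259   1.76430011 152.59235395] -8.823315899978564 0.4797032454294444 [-0.3  0.5  0.6]
side 1284 tiltx -0.0 tilty -0.0 ztop at tcp 70.0 x [-60. -59.  63.  71.] y [-67.  73.] z [68. 68. 72. 72.]
[62.8 63.6 64.3]
```

Request:
{"fn": "send_rows", "kwargs": {
  "rows": [
    [0,0,0.002,0,-1],
    [0,0,0.002,0,-1],
    [0,0,0,0,-1]
  ]
}}

```text
t: 26.95
ee_pos: [475.9, -16.8, 152.0]
orientation: [2.385, 2.044, 0.0]
ft_force: [-13.7, 1.8, 50.3]
width: 0.3
```

Run:
```python
from h import *
o=state();tc=toU(o["ee_pos"]);print(o["t"],tc,o["ft_force"].round(1))
```

```text
26.95 [ 43.31559645   1.74537807 152.01216365] [-13.7   1.8  50.3]
```

Request:
{"fn": "send_rows", "kwargs": {
  "rows": [
    [0,0,-0.005,0,-1],
    [0,0,-0.02,0,-1],
    [0,0,-0.03,0,-1],
    [0.02,0,-0.03,0,-1],
    [0.04,0,-0.03,0,-1]
  ]
}}

```text
t: 27.45
ee_pos: [484.8, 41.7, 264.8]
orientation: [2.389, 2.04, -0.001]
ft_force: [1.9, -0.0, 0.2]
width: 0.4
```

Request:
{"fn": "send_rows", "kwargs": {
  "rows": [
    [0.04,0,-0.03,0,-1],
    [0.04,0,0,0,-1],
    [0.04,0,0,0,-1],
    [0.04,0,0,0,-1],
    [0.04,0,0,0,-1]
  ]
}}

```text
t: 27.95
ee_pos: [515.6, 241.8, 293.8]
orientation: [2.385, 2.044, 0.0]
ft_force: [-0.1, -0.7, -0.4]
width: 0.3
```

Request:
{"fn": "send_rows", "kwargs": {
  "rows": [
    [0.04,0,0,0,-1],
    [0.02,0,0,0,-1],
    [0,0,0,0,-1],
    [0,0,0,0,-1]
  ]
}}

```text
t: 28.35
ee_pos: [524.5, 298.8, 293.2]
orientation: [2.385, 2.045, -0.002]
ft_force: [-0.9, 0.4, 0.3]
width: 0.7
```

Run:
```python
from h import *
s=grab("side","s26");d=grab("top","t26")
o=state();tc=toU(o["ee_pos"]);print(o["t"],tc,yaw(o),o["width"],o["ft_force"].round(1))
for nm,dd in (("side",s),("top",d)):
    rep(nm,dd,[0,0],xr=(-60,75),zr=(63,230));Q,c=panel(dd,(-60,75),zr=(63,230));print(edge(dd,c))
    u=tilt(dd).reshape(-1,3);m=(abs(u[:,1])<18)&(u[:,0]>56)&(u[:,0]<80)&(u[:,2]>55)
    for x in range(56,80,3):
        k=m&(abs(u[:,0]-x)<1.5)
        if k.any(): print(x,u[k,2].max().round(1),np.median(u[k,2]).round(1),end="; ")
    print()
cv2.imwrite("pics/s26c.png",cv2.resize(s["color"][200:320,260:380],None,fx=5,fy=5))
cv2.imwrite("pics/t26c.png",cv2.resize(d["color"][175:275,290:430],None,fx=5,fy=5))
```

```text
28.45 [  43.33086543 -316.78520795  293.50303433] -8.880840703414743 0.4500383622710101 [ 0.7 -0.  -0.2]
side 1686 tiltx 0.1 tilty -0.2 ztop at tcp 70.0 x [-60. -59.  63.  71.] y [-70.  73.] z [68. 68. 72. 72.]
[62.9 63.7 63.9]
56 72.4 70.3; 59 75.9 72.0; 62 79.0 71.5; 65 87.9 84.9; 68 91.7 86.0; 71 89.1 72.2; 
top 1697 tiltx -0.4 tilty -0.0 ztop at tcp 72.3 x [-60. -59.  63.  72.] y [-71.  72.] z [70. 70. 74. 75.]
[63.1 64.2 64.6]
56 73.9 70.9; 59 79.1 73.0; 62 84.9 80.6; 65 88.6 85.9; 68 92.1 89.9; 71 93.7 80.0;
```

View pics/s26c.png

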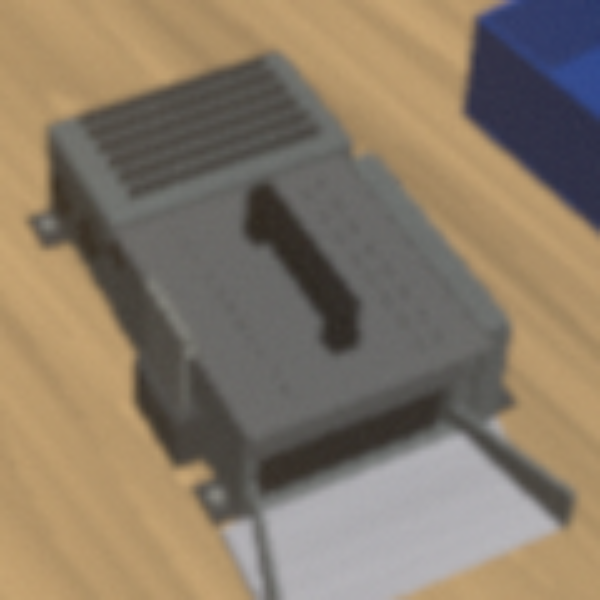

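View pics/t26c.png

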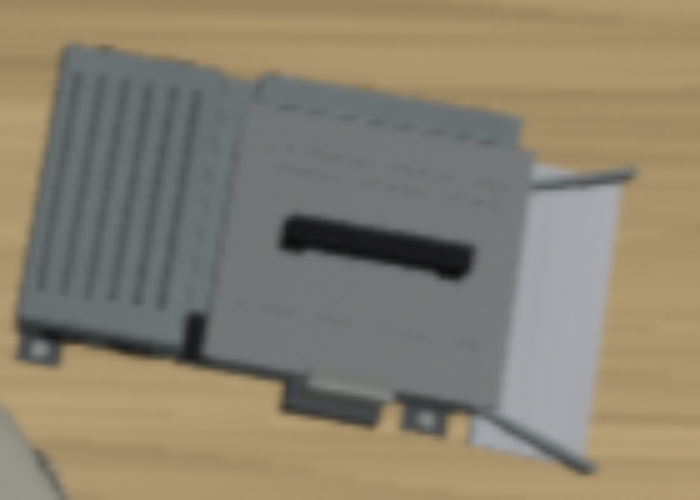

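Run:
```python
from h import *
a=load("top0.npz");b=load("t26.npz")
for nm,box in dict(bin=(95,165,310,400),screw=(98,182,448,474),can=(120,172,212,260),red=(275,365,170,262),purple=(272,345,78,160)).items():
    r0,r1,c0,c1=box
    x=a["color"][r0:r1,c0:c1].astype(int);y=b["color"][r0:r1,c0:c1].astype(int)
    print(nm,"changed px",(abs(x-y).max(-1)>45).sum())
u=tilt(load("s26.npz"));P=u.reshape(-1,3);col=load("s26.npz")["color"].reshape(-1,3).astype(int)
m=(abs(P[:,0])<35)&(P[:,1]>50)&(P[:,1]<72)&(P[:,2]>25)&(P[:,2]<52);print("pack end face y",np.median(P[m,1]).round(1),m.sum())
```

```text
bin changed px 0
screw changed px 0
can changed px 303
red changed px 2808
purple changed px 0
pack end face y 62.4 82
```

Run:
```python
from h import *
a=load("side0.npz");b=load("s26.npz")
for nm,(r0,r1,c0,c1) in dict(can=(150,195,290,325),red=(205,255,135,205),can_s25=(150,195,290,325)).items():
    y=(load("s12.npz") if nm=="can_s25" else b)["color"][r0:r1,c0:c1].astype(int)
    print(nm,(abs(a["color"][r0:r1,c0:c1].astype(int)-y).max(-1)>45).sum())
cv2.imwrite("pics/t26.png",b["color"])
```

```text
can 0
red 0
can_s25 852
```

View pics/t26.png

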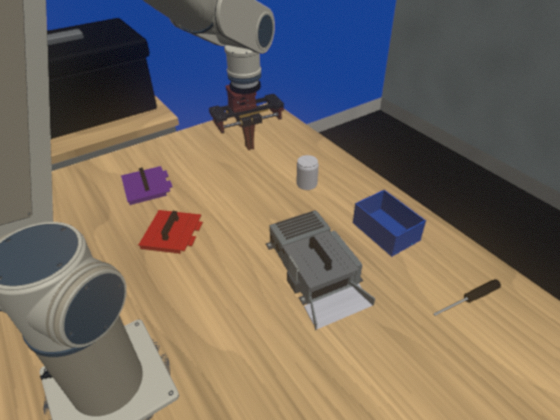

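The side view shows the cover lying flat on the unit at (315,258), with the can (307,172), bin (388,222), screwdriver (467,298) and the red and purple covers where they began. The gripper is clear of everything, so I am handing in.

Run:
```python
from workcell import ctrl
print(ctrl.close_job())
```

```text
the job is handed in; nothing more can be done
None
```

The battery pack is in the bay and the grey cover is hooked and clipped on. I handed the job in at about 28.5 s; no verdict was reported.

**How it was done**
- **Pack:** I pushed it up the ramp and over the sill with two fingers until it dropped in.
- **Cover tilt:** The moves cannot tilt the tool, so I turned the gripped cover to about 38° by pressing its clip side on the top of the rail.
- **Cover fit:** I slid the tabs under the rail, let the cover pivot down and pressed its edge near the clip. It stuck once at about 15° on the way down; a small pull towards the clip freed it.

**Last checks**
- **Pack:** Before the cover went on, its top was level at about 63 mm, with its origin near unit y 2. Its end face now reads y 62.4, inside the sill edge at 65.
- **Cover:** It lies flat, within 0.4° in both cameras, with its top at 70 mm (side) and 72 mm (top) against the expected 72. It stayed flat after I let go.
- **Clip:** It has the at-rest shape over the cover's edge in the top view. I saw no clear force peak as it snapped, so this rests on the images.
- **Bystanders:** The bin and screwdriver are unchanged in the top view. The can and red cover showed changed pixels there, where the arm is in the way; in the side view neither had changed. The purple cover is unchanged.

**Not as planned**
- My first grip closed too late and lifted nothing; the cover was not disturbed.
- The last press with the fingertips briefly reached about 50 N. That is over the 40 N limit for the arm or gripper body, though only the fingers touched the cover, and it is under the 120 N wrist limit.

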